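Shim a coil in its clamping jig and hold it clamped

TASK

Slide the wound coil up off its storage post and set it on the core of the clamping jig, then take up the gap above it with spacer rings dropped over the core: as many as it takes for the clamp arm, swung right down onto its stop, to press the stack firmly through its sprung foot (too few leave the coil loose, too many run the spring solid or keep the arm off its stop). Finish while still holding the arm down by its ball knob, as a colleague will lock the hinge only afterwards; leave the other things on the table where they are.

Things in the scene. Friction and masses are not known exactly. Their poses are not given: they have to be found in the camera images.
- jig: clamping jig, bolted down: dark metal base plate (176 x 70 x 10 mm) with an upright steel core, a hinge bracket and a clamp arm. Origin: on the core's axis at table level; z up, x towards the hinge, y along the hinge axis. The hinge axis lies at x = 95 mm, z = 70 mm; the arm's stop is a rubber-tipped pin at x = 71 mm
- core_tip (a point): tapered tip of the jig's core, a steel rod 12 mm thick, on its axis, 80 mm above the table. Round the core's foot a knurled steel collar, 38 mm wide, carries the coil; its top is set 28 to 39 mm above the table, differently each time and locked there, so the number of spacers needed differs (one or two)
- clamp_hinge (a joint): swing of the clamp arm about the hinge: 0 rad = level, on its stop; it grows as the arm is raised; it starts upright at 1.5 to 1.7, out of the way. The hinge is stiff: the arm stays where it is left (about 1.5 N at the knob moves it), but not against the pressed spring
- ball_knob (a point): black ball knob, 24 mm in diameter, at the arm's free end; this point is its centre. On the stop it lies at x = -73 mm, z = 108 mm in the jig's frame; upright, about 235 mm above the table. The arm bar behind it is 12 mm wide: gripped lightly (20 N) from above along the jig's y axis, the ball turns between the fingers as the arm swings
- foot_spring (a joint): compression of the foot's spring: 0 m = free (so at the start), 0.0105 m = solid. The force at the foot is 2.4 N plus 0.8 N per mm; the foot is 95 mm from the hinge, the knob 168 mm along the arm
- foot: sprung foot of the clamp arm: a black bush 28 mm wide, 16 mm high, hollow from below (the core enters it). Origin at the centre of its pressing face, z pointing from that face into the arm. With the arm on its stop and the spring free, that face is level, centred on the core, 70 mm above the table
- coil: wound coil: copper winding on a black bobbin with round flanges, 48 mm in diameter, 30 mm high, 15 mm bore, 120 to 195 g. Origin at the centre of its underside, z up along the bore. It starts on its storage post
- coil_stand: storage post, bolted down: a dark pedestal 52 mm wide with a steel post 12.7 mm thick that stands 75 mm above the table; the coil rests on a shoulder 20 mm above the table. Origin at the centre of the underside
- spacer_1: spacer ring, bare metal: 32 mm outside, 14 mm bore, 8 mm thick, 40 g; origin at the centre of its underside. The four spacers are alike and lie flat on the mat in two rows
- spacer_2: spacer ring, like spacer_1
- spacer_3: spacer ring, like spacer_1
- spacer_4: spacer ring, like spacer_1
- mat: black rubber mat, fixed, 120 x 170 x 3 mm, under the spacers; origin at the centre of its underside. The spacers' centres are at least 50 mm apart along its x (short side) and 74 mm along its y (long side). The enclosure to the left of it is 210 mm high
- hex_driver: bystander: small yellow hex driver, 134 mm long, lying on the table; origin at the middle of its underside
- sensor_head: bystander: black round sensor head, 40 mm in diameter, 14 mm high; origin at the centre of its underside
- marker_pen: bystander: felt pen, 120 mm long, lying on the table; origin at the middle of its underside
- dropper_bottle: bystander: small brown bottle with a white cap, 32 mm in diameter, 70 mm high; origin at the centre of its underside
- clamp_arm: the jig's clamp arm: a dark bar with the ball knob at its free end and the foot under it; origin on the hinge axis (95 mm from the core), axes as the jig's when it is down on its stop
- tape_roll: bystander: roll of tape, 58 mm in diameter, 19 mm high, lying flat; origin at the centre of its underside
- small_carton: bystander: small brown carton with a red band, 121 x 59 x 36 mm; origin at the centre of its underside
- cap_screw: bystander: cap screw, 10 mm wide, 22 mm high, standing on its head; origin at the centre of its underside

How it is judged:
On the way, in this order (a step that is already met when the one before it is completed fails the run):
1. the coil is off its storage post and down on the jig's core (horizontal distance between coil and core_tip below 0.004 m and height (world z) of coil below 0.043 m and angle between coil's own z axis and vertical below 0.08 rad), for 0.2 s.
2. the clamp arm is down on its stop and its foot presses the stack (value of joint clamp_hinge below 0.025 rad and value of joint foot_spring above 0.001 m), for 0.2 s.
At the end, for the whole second after the job is handed in: At the end the robot holds the ball knob (over 1 N on the arm, fingers within 45 mm), the arm is on its stop (within 0.025 rad), the foot bears on a spacer (over 2 N), spring pressed in 1 to 10.2 mm, the coil upright and at rest on the core (axis within 4 mm, underside under 43 mm above the table) (all of step 1 and all of step 2 and value of joint foot_spring below 0.0102 m and (contact force between foot and spacer_1 above 2 N or contact force between foot and spacer_2 above 2 N or contact force between foot and spacer_3 above 2 N or contact force between foot and spacer_4 above 2 N) and contact force between the fingers and clamp_arm above 1 N and distance between the grasp point and ball_knob below 0.045 m and linear speed of coil below 0.02 m/s); the arm keeps its last pose, push and grip.
It fails at once if a bystander is shoved more than 25 mm (distance of any of hex_driver, sensor_head, marker_pen, dropper_bottle, tape_roll, small_carton, cap_screw from where it was at the start of the episode above 0.025 m).
It also fails if it takes over 72 s, if anything falls off the work surface, if the arm or the gripper's body presses on something with over 40 N, if the wrist force passes 120 N, or if a joint passes its speed limit or range.

ROBOT

A 6-joint arm with a two-finger parallel gripper is mounted at the origin on a cart in front of the work surface, level with it; the furniture and walls round the work are solid. World frame = base frame: x ahead of the robot, y to its left, z up, the work surface at z = 0. Lengths are in m, angles in rad, forces in N, time in s.
With the tool pointing down it reaches from about 0.4 to 0.825 m from the base axis. Payload 7 kg.
Tool frame: the origin (TCP) lies at the very end of the fingers, on their centre line; the grasp point (between the pads) lies 19 mm behind it (manip.tcp_to_grasp is the distance from the TCP to the grasp point, in m); z points along the fingers, y is the line along which they close (so a half turn about z gives the same grasp; the last joint's range is limited). The gripper opens to 85 mm and grips with 20 to 120 N. Pads are 22 mm wide; open, the fingers measure 114 mm over their backs; the gripper's body (76 mm by 85 mm) begins 54 mm behind the grasp point. The pads swing forward as they close: fully open they stand 13 mm farther back than shut.
Start: joints at [1.586, 0.359, 0.012, 0, -1.224, -0.288], TCP at [0.182, 0.65, 0.231] pointing down, gripper open.
Joint ranges: [-3.07, 3.07], [-1.43, 2.12], [-1.02, 1.25], [-3.03, 1.67], [-3.05, -0], [-3.03, 3.03]. Speed limits (rad/s): [2.39, 2.39, 3.01, 3.14, 3.14, 3.14].

INTERFACE

Orientations are given as a unit quaternion [w, x, y, z].
In Python, from station import manip, get_image, camera_model gives the robot as it stands.
- The arm moves only by the tool move_arm, never from a script. Its argument "plan" is one flat list of numbers, 7 for each row, row after row: the shift along the world's x, y, z in m, then the turn, a rotation vector about the world's x, y, z in degrees, then the closure, from 0 (fully open) to 1 (shut). In form: [dx, dy, dz, wx, wy, wz, grip, dx, dy, dz, wx, wy, wz, grip, ...]. A call has 1 to 12 rows; each row shifts and turns the commanded pose from where the row before left it; what a row does not reach is not made up. A row lasts 1/8 s, in which the tool goes at most 62.5 mm and 10.7 degrees, less where a joint would pass 70% of its speed; a pose out of reach is approached as far as the arm can. A call is refused whole if a number of a shift passes 0.0625 or a number of a turn 10.7, either way. A call with a gripper value outside its range is refused whole. The fingers move at their own pace and stop on an object; the grip force is fixed at half the most. Time passes only in rows, so rows that do not move let the fingers close. It gives the time, the measured TCP pose, the force, the opening and the grip force at its end, in the units of the state.
- manip.get_obs(): the state, without advancing time (a new reading comes with each control period).
- get_image(name): name is "scene" or "side" or "wrist"; returns (picture, depth): 480x640x3 uint8, blue, green, red; 480x640 float32, m along the optical axis (not along the pixel's ray), 0 where there is no reading.
- camera_model(name): a dict with "mtx" (3x3 intrinsics, pixels), "pose" (4x4, takes a point from camera to world coordinates). Camera axes: x right, y down, z forward; pixel columns grow to the right and rows downward; lengths in m; the calibration is good to about 2 mm. A picture is of the moment at which its call begins: read the wrist's pose just before it. camera_model takes no time and is no camera call; for the wrist camera it gives the pose at the moment of the call.
- manip.close_job(): hands the job in; it is judged then, once.
The state is a dict: "time": time; "joints": joint angles; "qd": joint speeds; "tau": joint torques, N m; "ee_pos": TCP position; "tcp_rot": TCP orientation; "ft_force": force on the tool from outside, world axes, zero at the start; "ft_torque": the same for the moment, N m; "grip_width": opening from 0.0 (shut) to 1.0 (fully open); "finger_force": force on a finger pad.
Only numpy, scipy, OpenCV 4.12 (cv2) and the standard library are available. Lean on these libraries where they do the work, as an engineer would, in place of code of your own. Each camera call takes 0.05 s, during which the arm holds its last target. There are 200 camera calls.

## Working session

There is one attempt and no reset: what is moved stays moved. The work goes in short steps, Python scripts to look and compute and a tool call to move; the robot and the scene stay as the last step left them, time stands still between calls to the robot, and variables do not carry over. Pictures are saved under pics/ and viewed, at most 10 in all, crops included, and the job is handed in when it is done.

Besides the shell and the picture viewer there is one more tool, called after ">>>" in YAML: its name, and indented under it one key for each argument. move_arm: Moves the arm, as the interface text tells. Its arguments: {"type":"object","properties":{"plan":{"type":"array","items":{"type":"number"}}},"required":["plan"]}

```bash
ls; mkdir -p pics
python3 - <<'E'
from station import manip,get_image,camera_model
import cv2,numpy as np
for n in ["scene","side"]:
    im,d=get_image(n);cv2.imwrite(f"pics/{n}0.png",im);np.savez(f"{n}0.npz",im=im,d=d,**camera_model(n))
    print(n,camera_model(n)["mtx"].tolist(),camera_model(n)["pose"].round(3).tolist())
o=manip.get_obs();print(o["time"],o["ee_pos"],o["tcp_rot"],o["grip_width"],manip.tcp_to_grasp)
E
```

```text
pics
scene [[509.2155809587781, 0.0, 309.7101005582751], [0.0, 509.2155809587781, 242.85867959722796], [0.0, 0.0, 1.0]] [[0.726, -0.433, 0.535, 0.01], [-0.688, -0.433, 0.582, -0.519], [-0.02, -0.791, -0.612, 0.728], [0.0, 0.0, 0.0, 1.0]]
side [[462.9544485812921, 0.0, 323.37557434914817], [0.0, 462.9544485812921, 243.7054171142714], [0.0, 0.0, 1.0]] [[-0.404, -0.573, 0.713, -0.072], [-0.915, 0.239, -0.327, 0.389], [0.017, -0.784, -0.62, 0.645], [0.0, 0.0, 0.0, 1.0]]
0.1 [0.1817481  0.6496083  0.23043604] [ 7.63498674e-04  9.90705435e-01 -1.36022627e-01 -4.66608393e-05] 0.9984230802274587 0.0187
```

View pics/scene0.png

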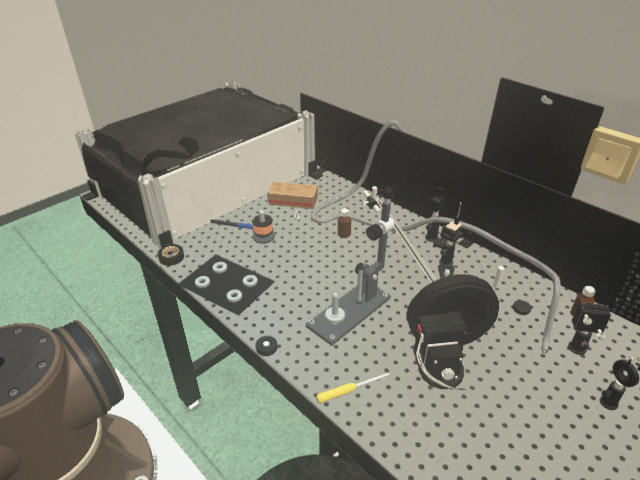

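View pics/side0.png

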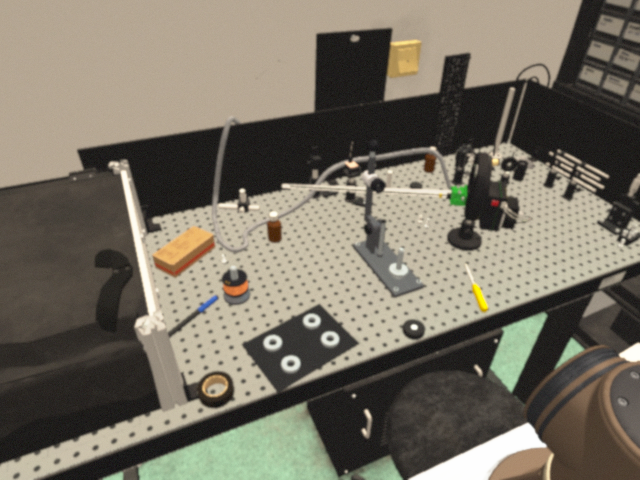

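The scene view shows the coil at (262,228), the jig core at (335,297), the four spacers on the mat around (203–250, 267–296), and the raised arm near (365,275). The side view shows the coil at (236,288), the core at (400,265) and the spacers at (272–330, 321–364).

```bash
cat > h.py <<'E'
import numpy as np,cv2
def load(n): 
    z=np.load(n+".npz"); return z["im"],z["d"],z["mtx"],z["pose"]
def ray(K,T,u,v):
    r=T[:3,:3]@np.linalg.solve(K,[u,v,1.]); return T[:3,3],r
def onplane(K,T,u,v,z):
    c,r=ray(K,T,u,v); return c+r*(z-c[2])/r[2]
def pt(K,T,d,u,v):
    c,r=ray(K,T,u,v); return c+r*d[int(v),int(u)]
def proj(K,T,p):
    q=K@(T[:3,:3].T@(np.array(p)-T[:3,3])); return q[:2]/q[2]
def cloud(K,T,d):
    v,u=np.mgrid[:480,:640]; x=np.stack([u,v,np.ones_like(u)],-1)@np.linalg.inv(K).T
    return (x*d[...,None])@T[:3,:3].T+T[:3,3]
E
python3 - <<'E'
from h import *
np.set_printoptions(precision=4,suppress=True)
for n,sp,(cx,cy),(kx,ky) in [("scene0",[(203,282),(220,267),(250,281),(235,296)],(262,228),(335,297)),("side0",[(272,343),(312,321),(330,340),(291,364)],(236,288),(400,265))]:
    im,d,K,T=load(n); P=cloud(K,T,d)
    print(n,"tcp px",proj(K,T,[.18,.65,.23]))
    g=im.astype(int).min(2); 
    m=((g>110)&(d>0)).astype(np.uint8)
    for u,v in sp:
        # bright ring blob near the guess
        w=np.zeros_like(m); w[v-11:v+12,u-13:u+14]=1
        c,_=cv2.findContours(m*w,cv2.RETR_EXTERNAL,2); c=max(c,key=cv2.contourArea)
        (a,b),ax,_=cv2.fitEllipse(c); print("sp",(round(a,1),round(b,1)),ax,onplane(K,T,a,b,.009),P[int(v),int(u)-8])
    b,gr,r=[im[...,i].astype(int) for i in range(3)]
    M=(r>b+60)&(r>gr+40); M[:cy-30]=0;M[cy+30:]=0;M[:,:cx-30]=0;M[:,cx+30:]=0
    print("copper",P[M&(d>0)].mean(0),M.sum())
    W=np.zeros(M.shape,bool)
    for nm,(u,v) in dict(coil=(cx,cy-14),core=(kx,ky)).items():
        W[:]=0;W[v-40:v+25,u-25:u+25]=1
        Q=P[W&(d>0)]; t=Q[:,2]
        print(nm,[(h,Q[(t>h)&(t<h+.006)].mean(0)) if ((t>h)&(t<h+.006)).sum()>3 else h for h in np.arange(.02,.09,.006).round(3)])
    for c,s,nm in [((cx,cy),25,"coil"),((kx,ky-25),45,"jig")]:
        u,v=c; cv2.imwrite(f"pics/{n}_{nm}.png",cv2.resize(im[v-s:v+s,u-s:u+s],(400,400),interpolation=cv2.INTER_CUBIC))
a=[np.vstack([cv2.imread(f"pics/{n}_{m}.png") for m in("coil","jig")])for n in("scene0","side0")]
cv2.imwrite("pics/c1.png",cv2.resize(np.hstack(a),(600,600)))
E
```

```text
scene0 tcp px [ -7.4407 154.5345]
sp (202.1, 281.2) (11.13524055480957, 14.5164794921875) [0.3857 0.2299 0.009 ] [0.3734 0.238  0.0093]
sp (219.4, 266.6) (10.885083198547363, 14.257416725158691) [0.4397 0.243  0.009 ] [0.4279 0.2544 0.0082]
sp (249.9, 280.1) (11.368282318115234, 14.751462936401367) [0.4599 0.1611 0.009 ] [0.4494 0.1757 0.0038]
sp (234.2, 295.2) (12.229351043701172, 15.239297866821289) [0.4084 0.1473 0.009 ] [0.3979 0.1583 0.0064]
copper [0.6129 0.2823 0.0256] 193
coil [(np.float64(0.02), array([0.664 , 0.3589, 0.0231])), (np.float64(0.026), array([0.6684, 0.3667, 0.0289])), (np.float64(0.032), array([0.6939, 0.3658, 0.0348])), (np.float64(0.038), array([0.6573, 0.3684, 0.0409])), (np.float64(0.044), array([0.6155, 0.3159, 0.0476])), (np.float64(0.05), array([0.6442, 0.3629, 0.0525])), (np.float64(0.056), array([0.6512, 0.3894, 0.0589])), (np.float64(0.062), array([0.6486, 0.3896, 0.065 ])), (np.float64(0.068), array([0.6364, 0.376 , 0.0713])), (np.float64(0.074), array([0.6432, 0.4048, 0.0768])), (np.float64(0.08), array([0.6419, 0.4137, 0.0826])), (np.float64(0.086)
[... 1775 characters left out ...]
oat64(0.086)]
core [(np.float64(0.02), array([ 0.5311, -0.0379,  0.0235])), (np.float64(0.026), array([ 0.5099, -0.0405,  0.0294])), (np.float64(0.032), array([ 0.5506, -0.0422,  0.0349])), (np.float64(0.038), array([ 0.548 , -0.0401,  0.0411])), (np.float64(0.044), array([ 0.5488, -0.0427,  0.0472])), (np.float64(0.05), array([ 0.555 , -0.0418,  0.053 ])), (np.float64(0.056), array([ 0.5424, -0.0405,  0.0588])), (np.float64(0.062), array([ 0.5412, -0.039 ,  0.0651])), (np.float64(0.068), array([ 0.5576, -0.0391,  0.071 ])), (np.float64(0.074), array([ 0.5539, -0.04  ,  0.0771])), (np.float64(0.08), array([ 0.5441, -0.0389,  0.0825])), (np.float64(0.086), array([ 0.5744, -0.039 ,  0.0884]))]
```

View pics/c1.png

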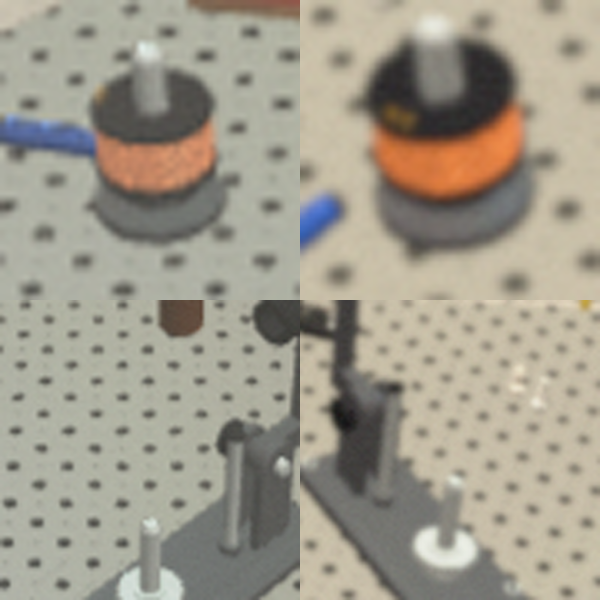

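The crops show the post top at scene (261.7,211) and side (233.3,267.2). The core tip is at scene (335,294) and side (401.5,249). The stop pin and bracket stand on the plate towards +x.

```bash
cat >> h.py <<'E'
def tri(a,b):
    A=np.zeros((3,3));B=np.zeros(3)
    for K,T,uv in (a,b):
        c,r=ray(K,T,*uv); r=r/np.linalg.norm(r); M=np.eye(3)-np.outer(r,r); A+=M;B+=M@c
    p=np.linalg.solve(A,B); return p,[np.round(proj(K,T,p)-uv,1) for K,T,uv in(a,b)]
E
python3 - <<'E'
from h import *
np.set_printoptions(precision=4,suppress=True)
S=load("scene0");D=load("side0")
for n,a,b in [("post",(261.7,211),(233.3,267.2)),("core",(335,294),(401.5,249)),("pin top",(361,267.5),(381.5,221.5))]:
    print(n,*tri((S[2],S[3],a),(D[2],D[3],b)))
for nm,(im,d,K,T),c in (("scene",S,(345,315)),("side",D,(392,275))):
    P=cloud(K,T,d); g=cv2.cvtColor(im,6)
    v,u=np.mgrid[:480,:640]
    Q=np.stack([onplane(K,T,a,b,.01) for a,b in zip(u.ravel(),v.ravel())]).reshape(480,640,3)
    m=((g<105)&(abs(P[...,2]-.01)<.012)&(np.hypot(Q[...,0]-.58,Q[...,1]+.04)<.16)).astype(np.uint8)
    m=cv2.morphologyEx(m,cv2.MORPH_OPEN,np.ones((5,5)))
    cs,_=cv2.findContours(m,0,2); k=max(cs,key=cv2.contourArea)
    q=np.array([Q[y,x,:2] for x,y in k[:,0]],np.float32)
    print(nm,cv2.minAreaRect(q),cv2.boxPoints(cv2.minAreaRect(q)), cv2.contourArea(k))
    cv2.drawContours(im,[k],-1,(0,0,255),1); cv2.imwrite(f"pics/{nm}_pl.png",cv2.resize(im[180:350,270:470],(400,340)))
cv2.imwrite("pics/pl.png",np.hstack([cv2.imread(f"pics/{n}_pl.png")for n in("scene","side")]))
E
```

```text
post [0.5877 0.2705 0.0715] [array([ 0. , -0.1]), array([0. , 0.1])]
core [ 0.5058 -0.0446  0.0776] [array([ 0.1, -0.3]), array([0.1, 0.3])]
pin top [ 0.5809 -0.0405  0.0946] [array([ 0.2, -0.5]), array([0.2, 0.5])]Traceback (most recent call last):
  File "<stdin>", line 12, in <module>
ValueError: max() iterable argument is empty
```

Run:
```python
from h import *
np.set_printoptions(precision=4,suppress=True)
S=load("scene0");D=load("side0")
for n,a,b,z in [("pen far",(212,221),(170,333),.006),("pen near coil",(254,227),(217,298),.006),("encl corner base",(165,238),(170,400),0)]:
    print(n,onplane(S[2],S[3],*a,z),onplane(D[2],D[3],*b,z))
```

```text
pen far [0.5305 0.4023 0.006 ] [0.5341 0.4071 0.006 ]
pen near coil [0.5882 0.3088 0.006 ] [0.5877 0.3097 0.006 ]
encl corner base [0.4144 0.4315 0.    ] [0.4017 0.43   0.    ]
```

>>> move_arm:
  plan: [0.01,-0.01,0.03,0,0,0,0,0.04,-0.038,0,0,0,0,0,0.04,-0.038,0,0,0,0,0,0.04,-0.038,0,0,0,0,0,0.04,-0.038,0,0,0,0,0,0.04,-0.038,0,0,0,0,0,0.04,-0.038,0,0,0,0,0,0.04,-0.038,0,0,0,0,0,0.04,-0.038,0,0,0,0,0,0.04,-0.038,0,0,0,0,0,0.036,-0.028,0,0,0,0,0,0,0,0,0,0,0,0]

```text
time: 1.6
ee_pos: [0.5895, 0.2676, 0.2601]
tcp_rot: [0.001, 0.99, -0.138, -0.001]
ft_force: [-0.7, 0.1, -0.1]
grip_width: 0.998
finger_force: 0.0
```

>>> move_arm:
  plan: [0,0,0,0,0,-8.8,0,0,0,0,0,0,-8.8,0,0,0,0,0,0,-8.8,0,0,0,0,0,0,-8.8,0,0,0,0,0,0,-8.8,0,0,0,0,0,0,0,0]

```text
time: 2.35
ee_pos: [0.5872, 0.2705, 0.261]
tcp_rot: [0.0, 0.868, -0.496, -0.0]
ft_force: [0.1, -0.2, -0.2]
grip_width: 0.998
finger_force: 0.0
```

```bash
cat > snap.py <<'E'
import sys,numpy as np,cv2
from station import *
n=sys.argv[1];c=sys.argv[2] if len(sys.argv)>2 else "wrist"
m=camera_model(c);im,d=get_image(c)
cv2.imwrite(f"pics/{n}.png",im);np.savez(n+".npz",im=im,d=d,**m)
o=manip.get_obs();print(o["time"],np.round(o["ee_pos"],4),np.round(o["joints"],3));print(m["pose"].round(4).tolist() if c=="wrist" else "")
E
python3 snap.py w1
```

```text
2.4 [0.5873 0.2704 0.2611] [ 0.733  0.296 -0.01  -0.    -1.265 -0.198]
[[-0.8615, -0.4861, -0.1468, 0.6236], [-0.5078, 0.8256, 0.2461, 0.2082], [0.0015, 0.2865, -0.9581, 0.4029], [0.0, 0.0, 0.0, 1.0]]
```

View pics/w1.png

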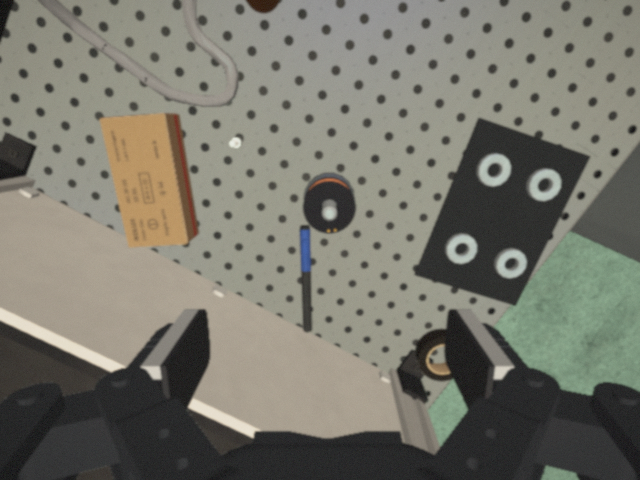

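The wrist view shows the coil at (329,205) with the post top at (330,211). The pen end is at (305,230), and the spacers are at (494,169), (544,184), (461,248) and (511,263).

Run:
```python
from h import *
np.set_printoptions(precision=4,suppress=True)
im,d,K,T=load("w1")
g=im.min(2); m=(g>120).astype(np.uint8)
for u,v,z in [(330,211,.074),(494,169,.011),(544,184,.011),(461,248,.011),(511,263,.011)]:
    s=10 if z>.05 else 24
    w=np.zeros_like(m); w[v-s:v+s,u-s:u+s]=1
    c,_=cv2.findContours(m*w,0,2); c=max(c,key=cv2.contourArea); (a,b),ax,_=cv2.fitEllipse(c)
    print((u,v),(a,b),ax,onplane(K,T,a,b,z))
g=im.max(2); w=np.zeros_like(m); w[165:240,295:362]=1
# coil top flange: dark disc at z=.05
mm=((g<70)*w).astype(np.uint8); mm=cv2.morphologyEx(mm,cv2.MORPH_OPEN,np.ones((3,3)))
c,_=cv2.findContours(mm,0,2);c=max(c,key=cv2.contourArea);print("flange",cv2.fitEllipse(c),cv2.boundingRect(c));(a,b),*_=cv2.fitEllipse(c);print(onplane(K,T,a,b,.05))
```

```text
(330, 211) (329.2799987792969, 211.0687255859375) (12.426997184753418, 17.809581756591797) [0.5846 0.2696 0.074 ]
(494, 169) (494.19793701171875, 169.45126342773438) (30.106945037841797, 33.42155075073242) [0.4604 0.1649 0.011 ]
(544, 184) (544.5140991210938, 184.50546264648438) (29.22626495361328, 33.51768112182617) [0.409  0.1515 0.011 ]
(461, 248) (461.4146728515625, 248.53469848632812) (27.987586975097656, 30.590015411376953) [0.4403 0.2464 0.011 ]
(511, 263) (510.9942932128906, 263.2547912597656) (27.090883255004883, 30.617855072021484) [0.3864 0.2333 0.011 ]
flange ((328.90789794921875, 206.16050720214844), (47.77767562866211, 51.66844940185547), 86.5881576538086) (304, 182, 51, 50)
[0.5843 0.2704 0.05  ]
```

>>> move_arm:
  plan: [-0.0028,-0.0005,-0.05,0,0,0,0.1,0,0,-0.05,0,0,0,0.1,0,0,-0.05,0,0,0,0.1,0,0,-0.05,0,0,0,0.1,0,0,-0.03,0,0,0,0.1,0,0,-0.014,0,0,0,0.1,0,0,0,0,0,0,0.1,0,0,0,0,0,0,1,0,0,0,0,0,0,1,0,0,0,0,0,0,1,0,0,0,0,0,0,1]

```text
time: 3.78
ee_pos: [0.5859, 0.2702, 0.0194]
tcp_rot: [-0.001, 0.868, -0.497, 0.001]
ft_force: [-1.8, 0.2, 5.6]
grip_width: 0.548
finger_force: 61.1
```

>>> move_arm:
  plan: [0,0,0.012,0,0,0,1,0,0,0.025,0,0,0,1,0,0,0.035,0,0,0,1,0,0,0.035,0,0,0,1,0,0,0.013,0,0,0,1,0,0,0,0,0,0,1]

```text
time: 4.53
ee_pos: [0.5853, 0.2698, 0.1384]
tcp_rot: [-0.001, 0.868, -0.497, 0.0]
ft_force: [-0.1, -0.3, -1.9]
grip_width: 0.545
finger_force: 62.7
```

>>> move_arm:
  plan: [-0.007,-0.02,0,0,0,-10.7,1,-0.007,-0.02,0,0,0,-10.7,1,-0.007,-0.02,0,0,0,-10.7,1,-0.007,-0.02,0,0,0,-10.7,1,-0.007,-0.02,0,0,0,-10.7,1,-0.007,-0.02,0,0,0,-10.7,1,-0.007,-0.02,0,0,0,-10.7,1,-0.007,-0.02,0,0,0,-10.7,1,-0.007,-0.02,0,0,0,-10.7,1,-0.007,-0.02,0,0,0,-10.7,1,-0.009,-0.02,0,0,0,-10.7,1,0,0,0,0,0,0,1]

```text
time: 6.02
ee_pos: [0.5044, 0.0481, 0.1359]
tcp_rot: [-0.001, -0.022, 1.0, -0.0]
ft_force: [0.2, -0.4, -1.4]
grip_width: 0.547
finger_force: 62.6
```

```bash
python3 snap.py w2
```

```text
6.075 [0.5052 0.0488 0.1362] [ 0.484  0.172 -0.482 -0.    -0.919 -2.007]
[[-0.0447, 0.9577, 0.2841, 0.4309], [0.999, 0.0435, 0.0106, 0.0458], [-0.0022, 0.2843, -0.9587, 0.278], [0.0, 0.0, 0.0, 1.0]]
```

View pics/w2.png

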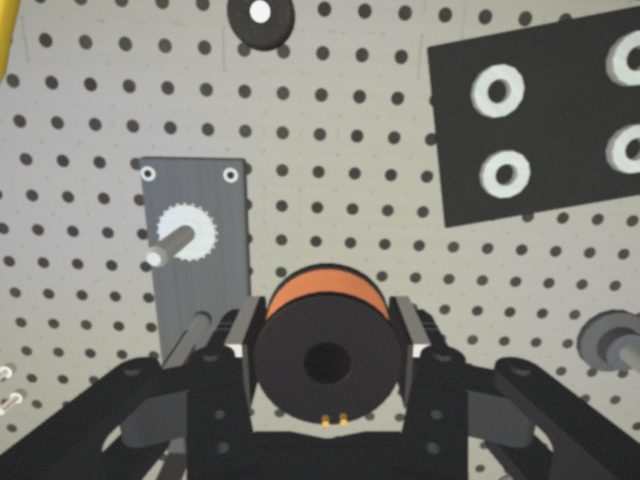

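The wrist view shows the core tip at (156,259), the collar centre at about (187,232) and the plate's end corners at (140,157) and (244,159). The held coil's top is centred near (327,360).

Run:
```python
from h import *
np.set_printoptions(precision=4,suppress=True)
im,d,K,T=load("w2")
g=im.min(2)
# collar
m=(g>150).astype(np.uint8); w=np.zeros_like(m); w[198:266,150:222]=1; w[245:,:170]=0
c,_=cv2.findContours(m*w,0,2);c=max(c,key=cv2.contourArea);h=cv2.convexHull(c)
(a,b),ax,an=cv2.fitEllipse(h);print("collar",(a,b),ax,an)
for z in(.028,.031,.034,.037,.039):
    s=np.linalg.norm(onplane(K,T,a+ax[1]/2,b,z)-onplane(K,T,a-ax[1]/2,b,z)); print(z,onplane(K,T,a,b,z),"diam",s)
for u,v in[(155,258),(154,259)]: print("tip",onplane(K,T,u,v,.08))
P=[onplane(K,T,u,v,.01) for u,v in[(140,157),(244,159),(163,350),(250,270)]]
print("plate",np.array(P)); 
for p,q in((0,1),(0,2),(1,3)): 
    e=P[q]-P[p]; print(np.degrees(np.arctan2(e[1],e[0])),np.linalg.norm(e))
D=cloud(K,T,d); M=(abs(np.hypot(D[...,0]-.507,D[...,1]+.045)-.014)<.004)&(D[...,2]<.06)&(d>0); print("depth collar z",np.median(D[M][:,2]),M.sum())
M=(np.hypot(D[...,0]-.46,D[...,1]+.045)<.02)&(d>0);print("plate/table z ref",np.median(D[M][:,2]), np.median(D[80:110,300:400,2]))
# coil flange top
k=((im.max(2)<60)).astype(np.uint8);w[:]=0;w[285:430,250:405]=1
zz=D[...,2][340:350,285:300];print("flange z depth",np.median(zz))
bore=((im.max(2)<32)).astype(np.uint8);w[:]=0;w[335:390,297:357]=1
c,_=cv2.findContours(bore*w,0,2);c=max(c,key=cv2.contourArea);(a,b),ax,_=cv2.fitEllipse(c);print("bore",(a,b),ax,onplane(K,T,a,b,.166))
```

```text
collar (186.8195037841797, 231.47677612304688) (55.81108856201172, 62.62572479248047) 124.51722717285156
0.028 [ 0.5031 -0.0422  0.028 ] diam 0.040491426749312595
0.031 [ 0.5022 -0.0412  0.031 ] diam 0.04000545077985483
0.034 [ 0.5013 -0.0401  0.034 ] diam 0.03951947481039706
0.037 [ 0.5005 -0.0391  0.037 ] diam 0.03903349884093931
0.039 [ 0.4999 -0.0384  0.039 ] diam 0.038709514861300795
tip [ 0.5032 -0.0413  0.08  ]
tip [ 0.5038 -0.0419  0.08  ]
plate [[ 0.4588 -0.0765  0.01  ]
 [ 0.457  -0.0083  0.01  ]
 [ 0.6026 -0.0717  0.01  ]
 [ 0.5348 -0.0051  0.01  ]]
91.48980602118017 0.06827364397306865
1.9186238872261903 0.14388954212973112
2.3397644494244796 0.07781252869394364
depth collar z 0.028147052400754588 1292
plate/table z ref 0.00839369456175465 -0.0007947327037813867
flange z depth 0.1657461910626677
bore (323.1772766113281, 373.1766662597656) (7.2398786544799805, 9.950983047485352) [0.5088 0.0478 0.166 ]
```

Run:
```python
from h import *
np.set_printoptions(precision=4,suppress=True)
im,d,K,T=load("w2")
g=cv2.cvtColor(im,6).astype(float)
# dark bore vs flange by Otsu in window
W=g[335:392,297:358].astype(np.uint8);t,m=cv2.threshold(cv2.GaussianBlur(W,(5,5),0),0,255,cv2.THRESH_BINARY_INV+cv2.THRESH_OTSU)
c,_=cv2.findContours(m,0,2);c=max(c,key=cv2.contourArea);(a,b),ax,_=cv2.fitEllipse(c);print(t,(a+297,b+335),ax,onplane(K,T,a+297,b+335,.166))
print("proj bore at tcp xy",proj(K,T,[.5052,.0488,.166]))
```

```text
42.0 (326.614408493042, 362.53147315979004) (40.76429748535156, 45.38724136352539) [0.5048 0.0487 0.166 ]
proj bore at tcp xy [326.9025 363.6677]
```

>>> move_arm:
  plan: [0,-0.03,-0.01,0,0,-0.7,1,-0.001,-0.03,-0.015,0,0,0,1,-0.0005,-0.03,-0.015,0,0,0,1,0,-0.0006,-0.006,0,0,0,1,0,0,0,0,0,0,1,0,0,0,0,0,0,1,0,0,-0.004,0,0,0,1,0,0,-0.004,0,0,0,1,0,0,-0.003,0,0,0,1]

```text
time: 7.2
ee_pos: [0.5045, -0.0409, 0.0801]
tcp_rot: [-0.0, -0.017, 1.0, 0.0]
ft_force: [-0.4, 0.2, -1.3]
grip_width: 0.547
finger_force: 62.7
```

```bash
python3 snap.py s2 scene; python3 snap.py d2 side
python3 - <<'E'
import cv2,numpy as np
a=cv2.imread("pics/s2.png")[240:340,280:400];b=cv2.imread("pics/d2.png")[200:300,350:470]
cv2.imwrite("pics/sd2.png",cv2.resize(np.hstack([a,b]),(800,333),interpolation=cv2.INTER_CUBIC))
E
```

```text
7.25 [ 0.5043 -0.041   0.0797] [ 0.308  0.24  -0.553 -0.    -0.779 -1.844]

7.3 [ 0.5043 -0.0411  0.0799] [ 0.308  0.24  -0.552 -0.    -0.779 -1.844]
```

View pics/sd2.png

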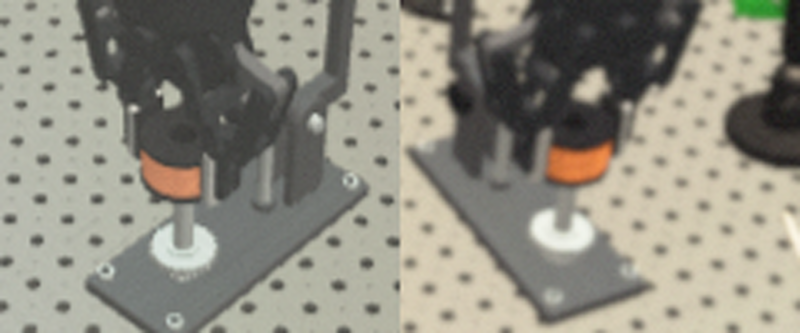

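The coil sits just above the core tip and looks aligned in both views: the core is at (183,220) in the left crop and (566,210) in the right.

>>> move_arm:
  plan: [-0.0003,-0.0003,-0.004,0,0,0,1,0,0,-0.004,0,0,0,1,0,0,-0.003,0,0,0,1,0,0,0,0,0,0,1]

```text
time: 7.8
ee_pos: [0.5035, -0.0417, 0.0687]
tcp_rot: [-0.001, -0.017, 1.0, -0.0]
ft_force: [-1.3, -2.6, -3.8]
grip_width: 0.55
finger_force: 62.5
```

>>> move_arm:
  plan: [-0.0003,-0.0006,-0.006,0,0,0,1,0,0,-0.007,0,0,0,1,0,0,-0.007,0,0,0,1,0,0,0,0,0,0,1]

```text
time: 8.3
ee_pos: [0.5036, -0.0419, 0.0484]
tcp_rot: [-0.001, -0.017, 1.0, -0.0]
ft_force: [-1.4, -0.9, -3.2]
grip_width: 0.541
finger_force: 62.5
```

Sliding freely. Down to the collar (about z 0.029).

>>> move_arm:
  plan: [0,-0.0003,-0.007,0,0,0,1,0,0,-0.006,0,0,0,1,0,0,-0.002,0,0,0,1,0,0,-0.002,0,0,0,1,0,0,0,0,0,0,1]

```text
time: 8.93
ee_pos: [0.5041, -0.0422, 0.0322]
tcp_rot: [0.0, -0.017, 1.0, 0.0]
ft_force: [-1.1, -1.1, -2.8]
grip_width: 0.549
finger_force: 62.7
```

>>> move_arm:
  plan: [0,0,-0.001,0,0,0,1,0,0,-0.001,0,0,0,1,0,0,-0.001,0,0,0,1,0,0,0,0,0,0,1]

```text
time: 9.43
ee_pos: [0.5041, -0.0422, 0.0292]
tcp_rot: [0.0, -0.017, 1.0, 0.0]
ft_force: [-1.2, -0.7, -1.9]
grip_width: 0.548
finger_force: 62.7
```

>>> move_arm:
  plan: [0,0,-0.001,0,0,0,1,0,0,-0.001,0,0,0,1,0,0,0,0,0,0,1]

```text
time: 9.8
ee_pos: [0.5041, -0.0423, 0.0279]
tcp_rot: [0.0, -0.017, 1.0, -0.0]
ft_force: [-4.0, -0.6, 7.8]
grip_width: 0.543
finger_force: 63.6
```

>>> move_arm:
  plan: [0,0,0.0008,0,0,0,0.3,0,0,0,0,0,0,0.2,0,0,0,0,0,0,0.2,0,0,0.03,0,0,0,0.2,0,0,0.05,0,0,0,0.2,0,0,0.05,0,0,0,0.2,0,0.02,0.03,0,0,0,0.2]

```text
time: 10.68
ee_pos: [0.5047, -0.0225, 0.1908]
tcp_rot: [0.002, -0.017, 1.0, 0.0]
ft_force: [0.4, -0.6, -0.4]
grip_width: 0.796
finger_force: 0.0
```

```bash
python3 - <<'E'
from h import *
np.set_printoptions(precision=4,suppress=True)
im,d,K,T=load("w2")
m=(im.min(2)>120).astype(np.uint8)
for u,v in[(497,91),(505,174)]:
    w=np.zeros_like(m);w[v-30:v+30,u-30:u+30]=1
    c,_=cv2.findContours(m*w,0,2);c=max(c,key=cv2.contourArea);(a,b),ax,_=cv2.fitEllipse(c);print((a,b),ax,onplane(K,T,a,b,.011))
E
python3 snap.py s3 scene
```

```text
(497.75823974609375, 90.55323028564453) (48.80778884887695, 55.705204010009766) [0.4077 0.1508 0.011 ]
(504.98291015625, 173.7564239501953) (45.458221435546875, 50.882259368896484) [0.4588 0.1641 0.011 ]
10.725 [ 0.5066 -0.0206  0.1941] [ 3.480e-01  1.060e-01 -4.130e-01  1.000e-03 -1.044e+00 -1.885e+00]
```

>>> move_arm:
  plan: [-0.011,0.045,0,0,0,4,0.3,-0.011,0.047,-0.01,0,0,4,0.3,-0.011,0.047,-0.04,0,0,4,0.3,-0.0115,0.0475,-0.05,0,0,0,0.3,0,0,-0.03,0,0,0,0.3,0,0,0,0,0,0,0.3,0,0,0,0,0,0,0.3]

```text
time: 11.6
ee_pos: [0.4614, 0.1591, 0.0644]
tcp_rot: [0.0, -0.122, 0.993, 0.0]
ft_force: [-1.1, 0.5, 0.9]
grip_width: 0.705
finger_force: 0.0
```

```bash
python3 snap.py w3 >/dev/null
python3 - <<'E'
from h import *
from station import manip
import json
np.set_printoptions(precision=4,suppress=True)
print(manip.get_obs()["ee_pos"])
im,d,K,T=load("w3")
u,v=proj(K,T,[.4596,.1645,.011]).astype(int);print(u,v)
m=(im.min(2)>120).astype(np.uint8);w=np.zeros_like(m);w[v-45:v+45,u-45:u+45]=1
c,_=cv2.findContours(m*w,0,2);c=max(c,key=cv2.contourArea);(a,b),ax,_=cv2.fitEllipse(c);print((a,b),ax,onplane(K,T,a,b,.011))
# coil on the core, scene view: flange top plane
S=load("s3");k=cv2.resize(S[0][240:340,280:400],(480,400));cv2.imwrite("pics/v3.png",np.hstack([k,im[100:500:1,100:420][:400].repeat(1,0)]) if False else k)
cv2.imwrite("pics/v3.png",np.hstack([cv2.resize(S[0][250:325,290:390],(400,300)),cv2.resize(im,(400,300))]))
E
```

```text
[0.4617 0.1592 0.0648]
336 267
(338.4383544921875, 265.37554931640625) (57.8876838684082, 60.486328125) [0.458  0.1651 0.011 ]
```

View pics/v3.png

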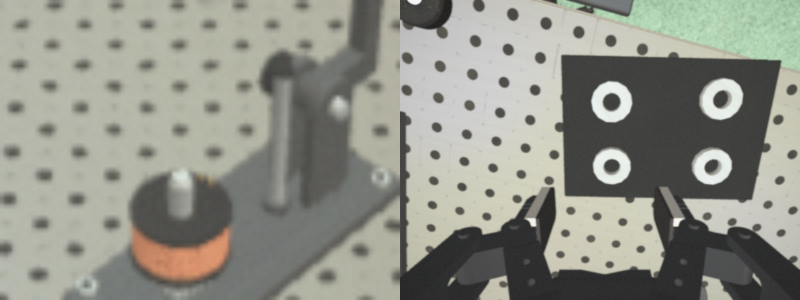

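The coil is seated on the jig core in the left crop, and the fingers are aligned with the mat rows. The target ring is at (612,166) in the right half.

>>> move_arm:
  plan: [-0.0028,0.0055,-0.01,0,0,0,0.3,0,0,-0.03,0,0,0,0.3,0,0,-0.014,0,0,0,0.3,0,0,-0.006,0,0,0,0.3,0,0,0,0,0,0,0.3,0,0,0,0,0,0,0.3]

```text
time: 12.4
ee_pos: [0.4583, 0.1648, 0.0041]
tcp_rot: [0.0, -0.122, 0.993, 0.0]
ft_force: [0.1, -0.1, -0.3]
grip_width: 0.7
finger_force: 0.0
```

>>> move_arm:
  plan: [0,0,0,0,0,0,1,0,0,0,0,0,0,1,0,0,0,0,0,0,1,0,0,0,0,0,0,1,0,0,0,0,0,0,1,0,0,0.02,0,0,0,1,0,0,0.04,0,0,0,1,0,0,0.045,0,0,0,1,0,0,0,0,0,0,1,0,0,0,0,0,0,1]

```text
time: 13.65
ee_pos: [0.4576, 0.1644, 0.1084]
tcp_rot: [0.0, -0.121, 0.993, 0.0]
ft_force: [-1.0, -0.1, -0.8]
grip_width: 0.335
finger_force: 59.4
```

```bash
python3 snap.py w4
python3 - <<'E'
from h import *
np.set_printoptions(precision=4,suppress=True)
im,d,K,T=load("w4")
cv2.imwrite("pics/v4.png",im[240:480,160:480])
E
```

```text
13.7 [0.4573 0.1641 0.1078] [ 0.75   0.171 -0.562 -0.    -0.838 -2.077]
[[-0.242, 0.9294, 0.2786, 0.3857], [0.9703, 0.232, 0.0686, 0.1474], [-0.0008, 0.2869, -0.958, 0.2503], [0.0, 0.0, 0.0, 1.0]]
```

View pics/v4.png

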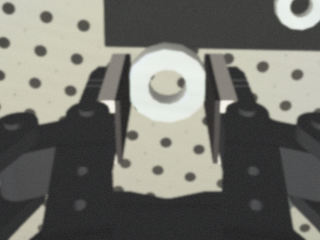

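The ring is held between the pads, with its top face centred at about (327,324) in the full frame.

```bash
cat > ring.py <<'E'
import sys
from h import *
np.set_printoptions(precision=4,suppress=True)
im,d,K,T=load(sys.argv[1]);e=np.array(eval(sys.argv[2]))
W=np.zeros((480,640),np.uint8);W[278:370,284:372]=1
m=((im.min(2)>170).astype(np.uint8))*W   # bright top face
c,_=cv2.findContours(m,0,2);c=max(c,key=cv2.contourArea);h=cv2.convexHull(c)
(a,b),ax,_=cv2.fitEllipse(h);p=onplane(K,T,a,b,e[2]+.007)
print((a,b),ax,cv2.boundingRect(c),p,"off",p-e)
E
python3 ring.py w4 [.4573,.1641,.1078]
```

```text
(326.89288330078125, 339.3585510253906) (90.66527557373047, 102.66421508789062) (289, 289, 77, 81) [0.4633 0.1666 0.1148] off [0.006  0.0025 0.007 ]
```

```bash
sed -i 's/im.min(2)>170/im.min(2)>205/' ring.py; python3 ring.py w4 [.4573,.1641,.1078]
python3 - <<'E'
from h import *
im,d,K,T=load("w4");g=im.min(2);print(g[275:375:3,327].tolist());print(g[325,284:372:3].tolist());print(onplane(K,T,327.5,325,.1148))
E
```

```text
(326.6822509765625, 325.7152404785156) (72.43318176269531, 79.05691528320312) (291, 290, 73, 73) [0.4577 0.1651 0.1148] off [0.0004 0.001  0.007 ]
[61, 62, 68, 122, 135, 216, 232, 231, 231, 231, 232, 229, 187, 184, 183, 185, 184, 188, 186, 181, 140, 124, 135, 207, 226, 228, 231, 232, 230, 204, 182, 182, 181, 182]
[42, 46, 181, 228, 228, 228, 228, 227, 178, 164, 184, 184, 187, 187, 186, 184, 188, 185, 117, 82, 141, 223, 230, 231, 231, 231, 229, 127, 51, 45]
[0.45732056 0.16531444 0.1148    ]
```

>>> move_arm:
  plan: [0.008,-0.03,0,0,0,0,1,0.011,-0.04,0,0,0,0,1,0.011,-0.04,0,0,0,-4,1,0.01,-0.03,0,0,0,-4,1,0.006,-0.015,0,0,0,-4,1,0,0,0,0,0,0,1,0,0,0,0,0,0,1]

```text
time: 14.58
ee_pos: [0.5036, 0.0099, 0.108]
tcp_rot: [-0.0, -0.018, 1.0, -0.0]
ft_force: [0.1, -0.4, -0.7]
grip_width: 0.333
finger_force: 59.4
```

```bash
python3 snap.py w5
cat > tip.py <<'E'
import sys
from h import *
np.set_printoptions(precision=4,suppress=True)
im,d,K,T=load(sys.argv[1])
u,v=proj(K,T,[.504,-.042,.08]).astype(int);print("expect",u,v)
w=np.zeros((480,640),np.uint8);w[max(v-14,0):v+14,max(u-14,0):u+14]=1
m=(im.min(2)>170).astype(np.uint8)*w
c,_=cv2.findContours(m,0,2);c=max(c,key=cv2.contourArea);q=cv2.minEnclosingCircle(c);M=cv2.moments(c);a,b=M["m10"]/M["m00"],M["m01"]/M["m00"]
print(q,cv2.boundingRect(c),(a,b),onplane(K,T,a,b,.08))
k=im[max(v-60,0):v+60,max(u-60,0):u+60];cv2.imwrite("pics/tip_"+sys.argv[1]+".png",cv2.resize(k,None,fx=4,fy=4))
E
python3 tip.py w5; E=$(python3 -c "
from station import manip;print(manip.get_obs()['ee_pos'].tolist())"); echo $E; python3 ring.py w5 "$E"
```

```text
14.625 [0.5037 0.0102 0.1082] [ 0.411  0.199 -0.525 -0.    -0.847 -1.946]
[[-0.0362, 0.9575, 0.2861, 0.4298], [0.9993, 0.0351, 0.0088, 0.0081], [-0.0017, 0.2862, -0.9582, 0.25], [0.0, 0.0, 0.0, 1.0]]
expect 212 285
((211.0294189453125, 283.76470947265625), 7.974153518676758) (204, 277, 16, 15) (211.12486427795872, 283.7991313789359) [ 0.5031 -0.0425  0.08  ]
[0.5036681825941965, 0.01015228996527182, 0.10823537214790037]
(303.0, 312.6428527832031) (7.835684776306152, 11.081332206726074) (300, 307, 7, 3) [0.4982 0.0015 0.1152] off [-0.0054 -0.0087  0.007 ]
```

View pics/tip_w5.png

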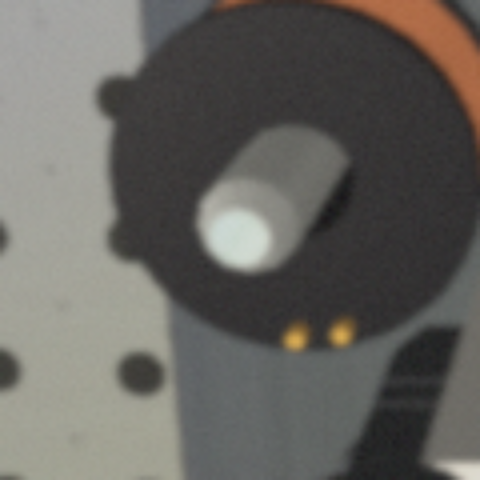

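The view shows the core tip at full-frame (211,284), clear of the coil's dark flange.

>>> move_arm:
  plan: [-0.0007,-0.025,0,0,0,0,1,0,-0.024,-0.006,0,0,0,1,0,-0.004,-0.008,0,0,0,1,0,0,-0.008,0,0,0,1,0,0,0,0,0,0,1,0,0,-0.004,0,0,0,1,0,0,-0.003,0,0,0,1,0,0,0,0,0,0,1]

```text
time: 15.62
ee_pos: [0.5031, -0.0434, 0.0793]
tcp_rot: [-0.0, -0.017, 1.0, -0.0]
ft_force: [-0.1, 0.5, -1.1]
grip_width: 0.329
finger_force: 59.4
```

>>> move_arm:
  plan: [0,0.0003,-0.003,0,0,0,1,0,0,-0.003,0,0,0,1,0,0,-0.002,0,0,0,1,0,0,0,0,0,0,1]

```text
time: 16.12
ee_pos: [0.5031, -0.0432, 0.0713]
tcp_rot: [-0.0, -0.017, 1.0, -0.0]
ft_force: [-0.3, 0.3, -0.7]
grip_width: 0.339
finger_force: 59.4
```

>>> move_arm:
  plan: [0,0,-0.004,0,0,0,1,0,0,-0.004,0,0,0,1,0,0,-0.002,0,0,0,1,0,0,0,0,0,0,1]

```text
time: 16.62
ee_pos: [0.5031, -0.0432, 0.0613]
tcp_rot: [-0.0, -0.017, 1.0, -0.0]
ft_force: [0.7, -0.2, -0.1]
grip_width: 0.333
finger_force: 59.4
```

>>> move_arm:
  plan: [0,0,0,0,0,0,0.3,0,0,0,0,0,0,0.3,0,0,0.01,0,0,0,0.3,0,0,0.04,0,0,0,0.3,-0.015,0.03,0.03,0,0,0,0.3,-0.02,0.041,0,0,0,4,0.3,-0.02,0.041,0,0,0,4,0.3,-0.02,0.041,-0.03,0,0,4,0.3,-0.02,0.041,-0.04,0,0,0,0.3,0,0,0,0,0,0,0.3,0,0,0,0,0,0,0.3]

```text
time: 18.0
ee_pos: [0.4086, 0.1512, 0.0723]
tcp_rot: [0.0, -0.122, 0.992, 0.0]
ft_force: [0.2, -0.5, 0.6]
grip_width: 0.699
finger_force: 0.0
```

```bash
python3 snap.py w6|head -1; python3 snap.py s6 scene >/dev/null
python3 - <<'E'
from h import *
np.set_printoptions(precision=4,suppress=True)
im,d,K,T=load("w6")
u,v=proj(K,T,[.4083,.151,.011]).astype(int)
m=(im.min(2)>120).astype(np.uint8);w=np.zeros_like(m);w[v-42:v+42,u-42:u+42]=1
c,_=cv2.findContours(m*w,0,2);c=max(c,key=cv2.contourArea);(a,b),ax,_=cv2.fitEllipse(c);print((u,v),(a,b),ax,onplane(K,T,a,b,.011))
im,d,K,T=load("s6");D=cloud(K,T,d)
for z in(.0585,.0665):
    print(z,proj(K,T,[.5035,-.0425,z]))
u,v=proj(K,T,[.5035,-.0425,.0665]).astype(int);print(im.min(2)[v-14:v+16:2,u-16:u+18:2])
E
```

```text
18.05 [0.409  0.1509 0.0725] [ 0.809  0.142 -0.709  0.    -0.718 -2.136]
(np.int64(325), np.int64(262)) (327.7596130371094, 260.2748718261719) (55.794960021972656, 58.052345275878906) [0.4066 0.1518 0.011 ]
0.0585 [333.3934 301.1971]
0.0665 [333.429  298.0947]
[[168 169 176 174 172 174 177 174 166 160 172 174 172 171 174 170 173]
 [174 173 177 174 151 159 173 172 175 173 172 174 176 149 171 172 171]
 [170 172 175 174  98  84 166 172 173 171 173 176 135  90 136 171 173]
 [175 176 174 174 173 172 173 174 174 173 174 172 173 165 170 173 159]
 [139 157 172 175 173 173 174 174 159 199 158 170 172 174 171 156 123]
 [ 94 111 174 172 171 139 125 187 195 224 189 191 111 144 134 116 122]
 [175 176 174 172 108  96 217 204 166 192 187 213 213  93 102 120 121]
 [174 173 171 127  80 188 219 191 126 145 154 187 214 151  79 114 119]
 [167 171 175  92  79 164 218 213 136 146 156 200 215 160  76  86 120]
 [177 175 175  85  78 109 199 218 215 209 216 216 208 124  75  81 122]
 [136 155 172  88  79  81 122 160 196 209 208 179 162  91  80  81 118]
 [ 83 113 173  99  78  82  86 104 136 143 151 122  89  75  76 107 118]
 [166 174 173 113  81  75  78  80  83  81  80  81  79  78  84 117 123]
 [172 175 173 106 105  94  73  72  71  70  71  72  77 105 114 107 121]
 [169 175 135  99 104 105 105 104 100 103 101  96 117 112 111  98 122]]
```

The numbers show the first ring lying flat on the coil around the core. Second ring.

>>> move_arm:
  plan: [-0.0018,0.0005,-0.02,0,0,0,0.3,0,0,-0.03,0,0,0,0.3,0,0,-0.0125,0,0,0,0.3,0,0,-0.006,0,0,0,0.3,0,0,0,0,0,0,0.3,0,0,0,0,0,0,0.3,0,0,0,0,0,0,1,0,0,0,0,0,0,1,0,0,0,0,0,0,1,0,0,0,0,0,0,1,0,0,0,0,0,0,1]

```text
time: 19.48
ee_pos: [0.4067, 0.1516, 0.0039]
tcp_rot: [0.0, -0.122, 0.993, 0.0]
ft_force: [-3.2, -0.7, 11.5]
grip_width: 0.336
finger_force: 58.3
```

>>> move_arm:
  plan: [0,0,0.02,0,0,0,1,0,0,0.04,0,0,0,1,0,0,0.045,0,0,0,1,0,0,0,0,0,0,1,0,0,0,0,0,0,1]

```text
time: 20.1
ee_pos: [0.4061, 0.1512, 0.108]
tcp_rot: [0.0, -0.122, 0.993, 0.0]
ft_force: [-0.3, -0.5, -0.7]
grip_width: 0.332
finger_force: 59.4
```

```bash
python3 snap.py w7|head -1;  E=$(python3 -c "
from station import manip;print(manip.get_obs()['ee_pos'].tolist())"); sed -i 's/>205/>int(sys.argv[3])/' ring.py;for t in 195 205 ; do python3 ring.py w7 "$E" $t; done; python3 -c "
from h import *
g=load('w7')[0].min(2);print(g[275:375:3,327].tolist());print(g[325,284:372:3].tolist())"
```

```text
20.15 [0.4058 0.151  0.1074] [ 0.815  0.085 -0.67  -0.    -0.817 -2.142]
(326.8495178222656, 325.8272705078125) (72.80062103271484, 78.11835479736328) (290, 290, 75, 72) [0.4062 0.152  0.1144] off [0.0003 0.001  0.007 ]
(326.76336669921875, 325.7084655761719) (71.67881774902344, 78.6664047241211) (291, 290, 73, 72) [0.4061 0.1519 0.1144] off [0.0003 0.001  0.007 ]
[60, 60, 64, 115, 132, 191, 228, 228, 228, 229, 226, 215, 75, 59, 57, 60, 61, 61, 60, 59, 92, 115, 126, 188, 222, 220, 220, 217, 215, 192, 173, 175, 175, 173]
[36, 44, 184, 223, 219, 217, 218, 218, 158, 82, 58, 58, 58, 60, 60, 61, 57, 59, 61, 57, 125, 217, 228, 225, 226, 223, 223, 137, 47, 46]
```

>>> move_arm:
  plan: [0.01,-0.02,0,0,0,0,1,0.02,-0.04,0,0,0,-4,1,0.02,-0.04,0,0,0,-4,1,0.02,-0.04,0,0,0,-4,1,0.018,-0.036,0,0,0,0,1,0.0092,-0.0182,0,0,0,0,1,0,0,-0.008,0,0,0,1,0,0,-0.006,0,0,0,1,0,0,0,0,0,0,1,0,0,0,0,0,0,1]

```text
time: 21.4
ee_pos: [0.5035, -0.0423, 0.094]
tcp_rot: [-0.0, -0.018, 1.0, -0.0]
ft_force: [0.8, 0.9, -0.8]
grip_width: 0.329
finger_force: 59.4
```

Correct to (0.5031, -0.0432), then down.

>>> move_arm:
  plan: [-0.0004,-0.0009,-0.006,0,0,0,1,0,0,-0.005,0,0,0,1,0,0,-0.004,0,0,0,1,0,0,0,0,0,0,1]

```text
time: 21.9
ee_pos: [0.503, -0.0438, 0.0786]
tcp_rot: [-0.0, -0.017, 1.0, -0.0]
ft_force: [-0.3, -0.6, -0.9]
grip_width: 0.334
finger_force: 59.4
```

>>> move_arm:
  plan: [0,0,-0.004,0,0,0,1,0,0,-0.003,0,0,0,1,0,0,0,0,0,0,1]

```text
time: 22.28
ee_pos: [0.503, -0.0438, 0.0718]
tcp_rot: [-0.0, -0.017, 1.0, -0.0]
ft_force: [-0.2, 0.8, 0.1]
grip_width: 0.333
finger_force: 59.4
```

>>> move_arm:
  plan: [0,0,-0.003,0,0,0,1,0,0,0,0,0,0,1,0,0,0,0,0,0,0.3,0,0,0,0,0,0,0.3,0,0,0.01,0,0,0,0.3,0,0,0.04,0,0,0,0.3,0,0,0.06,0,0,0,0.3,0,0,0.06,0,0,0,0.3,0,0,0.05,0,0,0,0.3,0,0,0.01,0,0,0,0.3]

```text
time: 23.52
ee_pos: [0.5046, -0.0437, 0.3039]
tcp_rot: [0.004, -0.017, 1.0, 0.001]
ft_force: [0.9, -0.8, -0.3]
grip_width: 0.701
finger_force: 0.0
```

```bash
python3 snap.py s8 scene
python3 - <<'E'
from h import *
np.set_printoptions(precision=4,suppress=True)
S=load("s8");S0=load("scene0");D=load("side0")
for th in(1.5,1.6,1.7):
    p=[.598-.168*np.cos(th)+.038*np.sin(th),-.039,.07+.168*np.sin(th)+.038*np.cos(th)]
    print(th,np.array(p),proj(S[2],S[3],p),proj(D[2],D[3],p))
# ball: dark blob
for nm,(im,d,K,T) in(("scene0",S0),("side0",D)):
    u,v=proj(K,T,[.641,-.039,.237]).astype(int)
    g=cv2.cvtColor(im,6);m=((g<75).astype(np.uint8));w=np.zeros_like(m);w[v-22:v+22,u-22:u+22]=1
    k=cv2.morphologyEx(m*w,cv2.MORPH_OPEN,cv2.getStructuringElement(2,(11,11)))
    c,_=cv2.findContours(k,0,2)
    for q in c: print(nm,cv2.contourArea(q),cv2.minEnclosingCircle(q))
    cv2.imwrite(f"pics/k_{nm}.png",cv2.resize(im[v-35:v+35,u-35:u+35],(300,300)))
im=S[0];u,v=proj(S[2],S[3],[.5035,-.0425,.0745]).astype(int)
cv2.imwrite("pics/k.png",np.hstack([cv2.imread("pics/k_scene0.png"),cv2.imread("pics/k_side0.png")]))
print(im.min(2)[v-12:v+20:2,u-16:u+18:2])
E
```

```text
23.575 [ 0.5042 -0.0437  0.3029] [ 3.030e-01  3.200e-02 -2.390e-01  1.000e-03 -1.294e+00 -1.839e+00]

1.5 [ 0.624  -0.039   0.2403] [380.2815 193.1747] [377.105  148.2042]
1.6 [ 0.6409 -0.039   0.2368] [386.2569 191.2395] [372.7293 146.1339]
1.7 [ 0.6573 -0.039   0.2317] [391.867 190.22 ] [368.5265 144.991 ]
scene0 1038.5 ((387.5, 187.0), 24.6019287109375)
side0 1221.5 ((371.5, 139.1923065185547), 24.716537475585938)
[[ 93  90 160 163 161 158 166 167 114  87 153 162 164 156 164 163 140]
 [161 158 165 163 167 168 165 161 159 150 164 165 166 166 161 162 161]
 [166 165 167 165 145 150 167 165 165 163 162 165 165 139 160 161 162]
 [161 163 165 166  97  80 160 164 166 159 161 163 130  86 128 160 166]
 [167 168 165 164 167 166 166 164 183 185 182 167 163 156 161 164 151]
 [133 146 167 166 166 166 188 211 190 212 206 203 187 166 161 149 114]
 [ 90 104 162 166 162 158 207 205 189 217 182 196 208 179 127 112 116]
 [165 165 166 166 102 153 211 187 159 184 177 159 210 202  98 117 113]
 [163 165 167 120  76 125 209 213 167 152 171 201 211 164  70 108 114]
 [159 163 164  83  72 116 144 203 209 206 205 204 181 131  74  82 117]
 [166 165 165  78  77 102 134 122 143 153 160 154 150 110  76  76 113]
 [131 147 166  80  75  80 115 125 137 149 152 153 153  83  72  74 114]
 [ 80 109 164  93  74  75  80  99 130 140 144 116  86  73  72 102 114]
 [162 163 164 107  75  69  78  73  76  76  73  77  77  75  83 111 115]
 [168 162 164 101  96  89  74  64  70  70  70  70  73  98 107 102 117]
 [159 166 130  93  95 101  94  97  95 101  95  92 111 109 110  95 114]]
```

View pics/k.png

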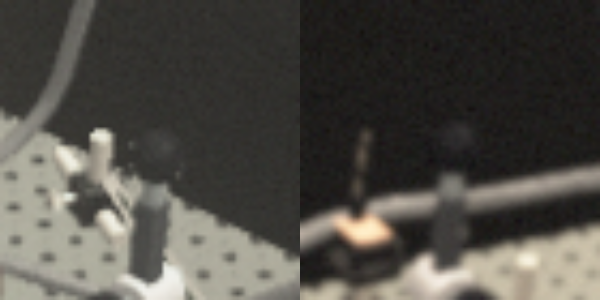

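The crops show the ball knob at scene (387.2,192.2) and side (373.2,143.2). I've now viewed all 10 pictures.

Run:
```python
from h import *
S=load("scene0");D=load("side0")
p,r=tri((S[2],S[3],(387.2,192.2)),(D[2],D[3],(373.2,143.2)));print(p,r, p-[.0025,-.002,-.0024])
for n in("s8",):
  im,d,K,T=load(n);P=cloud(K,T,d);M=(np.hypot(P[...,0]-.64,P[...,1]+.04)<.03)&(P[...,2]>.21)&(P[...,2]<.27)&(d>0);q=P[M];print(M.sum(),np.median(q,0),q.min(0),q.max(0))
  im,d,K,T=S;P=cloud(K,T,d);M=(np.hypot(P[...,0]-.64,P[...,1]+.04)<.03)&(P[...,2]>.21)&(P[...,2]<.27)&(d>0);q=P[M];print(M.sum(),np.median(q,0),q.min(0),q.max(0))
  im,d,K,T=D;P=cloud(K,T,d);M=(np.hypot(P[...,0]-.64,P[...,1]+.04)<.03)&(P[...,2]>.21)&(P[...,2]<.27)&(d>0);q=P[M];print(M.sum(),np.median(q,0),q.min(0),q.max(0))
```

```text
[ 0.64183216 -0.04143973  0.23892001] [array([ 0.5, -1.6]), array([0.5, 1.5])] [ 0.63933216 -0.03943973  0.24132001]
187 [ 0.63673042 -0.04422106  0.23760958] [ 0.62945367 -0.0530018   0.21010079] [ 0.64873832 -0.03055649  0.24832665]
188 [ 0.63685403 -0.04401695  0.23761708] [ 0.62857597 -0.05311127  0.21015617] [ 0.64719168 -0.03123325  0.2486903 ]
171 [ 0.63588037 -0.03583268  0.23815955] [ 0.62729965 -0.04730714  0.21017899] [ 0.64868353 -0.02593551  0.25046377]
```

Run:
```python
from h import *
np.set_printoptions(precision=3,suppress=True)
for n in("scene0","side0"):
    im,d,K,T=load(n);P=cloud(K,T,d);P=P[d>0]
    for x0 in np.arange(.56,.84,.04):
        q=P[(P[:,0]>x0)&(P[:,0]<x0+.04)&(abs(P[:,1]+.04)<.12)&(P[:,2]>.1)]
        print(n,round(x0,2),len(q),np.c_[q.min(0),q.max(0)].ravel() if len(q) else "")
```

```text
scene0 0.56 10 [ 0.57   0.58  -0.047 -0.038  0.1    0.102]
scene0 0.6 670 [ 0.6    0.64  -0.056 -0.027  0.1    0.249]
scene0 0.64 300 [ 0.64   0.68  -0.16  -0.031  0.1    0.248]
scene0 0.68 82 [ 0.68   0.72  -0.098 -0.018  0.1    0.107]
scene0 0.72 29 [ 0.72   0.747 -0.024  0.025  0.1    0.105]
scene0 0.76 1 [0.777 0.777 0.077 0.077 0.1   0.1  ]
scene0 0.8 72 [ 0.801  0.828 -0.098 -0.078  0.1    0.154]
side0 0.56 21 [ 0.568  0.599 -0.046 -0.027  0.1    0.173]
side0 0.6 616 [ 0.6    0.64  -0.16  -0.025  0.101  0.25 ]
side0 0.64 277 [ 0.64   0.679 -0.16  -0.026  0.1    0.25 ]
side0 0.68 86 [ 0.685  0.719 -0.077 -0.016  0.1    0.108]
side0 0.72 104 [ 0.72   0.759 -0.026  0.055  0.1    0.106]
side0 0.76 46 [ 0.76   0.8   -0.098  0.08   0.1    0.104]
side0 0.8 87 [ 0.8    0.831 -0.099 -0.076  0.1    0.157]
```

>>> move_arm:
  plan: [0.03,0.001,0.01,0,0,0,0.2,0.035,0.001,0,0,0,0,0.2,0.035,0.001,0,0,0,0,0.2,0.025,0.001,0,0,0,0,0.2,0.01,0,0,0,0,0,0.2,0,0,0,0,0,0,0.2,0,0,0,0,0,0,0.2]

```text
time: 24.45
ee_pos: [0.6374, -0.0398, 0.3091]
tcp_rot: [-0.0, -0.017, 1.0, 0.0]
ft_force: [-0.3, 0.6, 0.5]
grip_width: 0.801
finger_force: 0.0
```

>>> move_arm:
  plan: [0.0025,0.0003,-0.03,0,0,0,0.2,0,0,-0.03,0,0,0,0.2,0,0,-0.02,0,0,0,0.2,0,0,-0.01,0,0,0,0.2,0,0,0,0,0,0,0.2,0,0,0,0,0,0,0.74,0,0,0,0,0,0,0.74,0,0,0,0,0,0,0.74,0,0,0,0,0,0,0.77]

```text
time: 25.58
ee_pos: [0.6413, -0.0398, 0.22]
tcp_rot: [0.001, -0.017, 1.0, -0.0]
ft_force: [0.8, -2.3, 4.7]
grip_width: 0.242
finger_force: 58.1
```

Run:
```python
import numpy as np
t=np.linspace(1.595,0,25);x=-.168*np.cos(t)+.038*np.sin(t);z=.168*np.sin(t)+.038*np.cos(t)
for i in range(24): print(round(t[i+1],3),*np.round([(x[i+1]-x[i]),(x[i+1]-x[i])*.035,z[i+1]-z[i]],4), "abs",np.round([.598+x[i+1],z[i+1]+.07-.019],4))
```

```text
1.529 -0.0112 -0.0004 0.0024 abs [0.6289 0.2205]
1.462 -0.0113 -0.0004 0.0017 abs [0.6175 0.2221]
1.396 -0.0114 -0.0004 0.0009 abs [0.6061 0.2231]
1.329 -0.0114 -0.0004 0.0002 abs [0.5947 0.2232]
1.263 -0.0114 -0.0004 -0.0006 abs [0.5833 0.2226]
1.196 -0.0114 -0.0004 -0.0014 abs [0.5719 0.2213]
1.13 -0.0112 -0.0004 -0.0021 abs [0.5607 0.2191]
1.063 -0.0111 -0.0004 -0.0029 abs [0.5496 0.2163]
0.997 -0.0109 -0.0004 -0.0036 abs [0.5387 0.2127]
0.93 -0.0106 -0.0004 -0.0043 abs [0.5281 0.2084]
0.864 -0.0103 -0.0004 -0.005 abs [0.5178 0.2034]
0.798 -0.0099 -0.0003 -0.0057 abs [0.5078 0.1978]
0.731 -0.0095 -0.0003 -0.0063 abs [0.4983 0.1915]
0.665 -0.0091 -0.0003 -0.0069 abs [0.4892 0.1845]
0.598 -0.0086 -0.0003 -0.0075 abs [0.4806 0.177 ]
0.532 -0.0081 -0.0003 -0.0081 abs [0.4725 0.1689]
0.465 -0.0076 -0.0003 -0.0086 abs [0.4649 0.1603]
0.399 -0.007 -0.0002 -0.0091 abs [0.4579 0.1512]
0.332 -0.0063 -0.0002 -0.0095 abs [0.4516 0.1417]
0.266 -0.0057 -0.0002 -0.0099 abs [0.4459 0.1318]
0.199 -0.005 -0.0002 -0.0103 abs [0.4409 0.1215]
0.133 -0.0043 -0.0002 -0.0106 abs [0.4365 0.1109]
0.066 -0.0036 -0.0001 -0.0109 abs [0.4329 0.1001]
0.0 -0.0029 -0.0001 -0.0111 abs [0.43  0.089]
```

>>> move_arm:
  plan: [-0.0112,-0.0004,0.0024,0,0,0,0.77,-0.0113,-0.0004,0.0017,0,0,0,0.77,-0.0114,-0.0004,0.0009,0,0,0,0.77,-0.0114,-0.0004,0.0002,0,0,0,0.77,-0.0114,-0.0004,-0.0006,0,0,0,0.77,0,0,0,0,0,0,0.77]

```text
time: 26.32
ee_pos: [0.5819, -0.0413, 0.2233]
tcp_rot: [-0.001, -0.017, 1.0, 0.0]
ft_force: [-1.0, 0.4, 4.2]
grip_width: 0.244
finger_force: 57.3
```

>>> move_arm:
  plan: [-0.0114,-0.0004,-0.0014,0,0,0,0.77,-0.0112,-0.0004,-0.0021,0,0,0,0.77,-0.0111,-0.0004,-0.0029,0,0,0,0.77,-0.0109,-0.0004,-0.0036,0,0,0,0.77,-0.0106,-0.0004,-0.0043,0,0,0,0.77,-0.0103,-0.0004,-0.005,0,0,0,0.77,-0.0099,-0.0003,-0.0057,0,0,0,0.77,0,0,0,0,0,0,0.77]

```text
time: 27.32
ee_pos: [0.5077, -0.0443, 0.1983]
tcp_rot: [-0.0, -0.017, 1.0, -0.0]
ft_force: [0.8, 0.0, 0.5]
grip_width: 0.227
finger_force: 0.0
```

```bash
python3 snap.py s9 scene>/dev/null; python3 snap.py d9 side>/dev/null; python3 snap.py w9 >/dev/null
python3 - <<'E'
from h import *
for n in("s9","d9","w9"):
    im,d,K,T=load(n);P=cloud(K,T,d)
    M=(d>0)&(P[...,0]>.42)&(P[...,0]<.68)&(abs(P[...,1]+.042)<.018)&(P[...,2]>.04)&(P[...,2]<.27)
    q=P[M]; H,_,_=np.histogram2d(q[:,2],q[:,0],bins=[np.arange(.04,.28,.01),np.arange(.42,.69,.01)])
    print(n); 
    for z,r in list(zip(np.arange(.04,.27,.01),H))[::-1]: print("%.2f "%z+" ".join("%2d"%min(k,99) if k else " ." for k in r))
E
```

```text
s9
0.26  .  .  .  .  .  .  1 51 10  .  .  .  .  .  .  .  .  .  .  .  .  .  .  .  .  .
0.25  .  .  .  .  .  .  . 26  4  5  .  .  .  .  .  7  .  .  .  .  .  .  .  .  .  .
0.24  .  .  .  .  .  .  . 34 20 31  .  .  .  .  . 10  2  .  .  .  .  .  .  .  .  .
0.23  .  .  .  .  .  .  . 26 27 17  .  .  .  .  .  .  .  .  .  .  .  .  .  .  .  .
0.22  .  .  .  .  .  .  . 28 23 20  .  .  .  .  .  .  .  .  .  .  .  .  .  .  .  .
0.21  .  .  .  .  .  .  . 30 17 19  .  .  .  .  .  .  6  .  .  .  .  .  .  .  .  .
0.20  .  .  .  .  .  .  . 31 24 18  .  .  .  .  .  1 16  6  .  .  .  .  .  .  .  .
0.19  .  .  .  .  .  .  .  2  4  4  .  .  .  .  .  . 20 10  .  .  .  .  .  .  .  .
0.18  .  .  .  .  .  .  .  .  .  .  .  .  .  .  .  . 16 23 34 13  5  .  .  .  .  .
0.17  .  .  .  .  .  .  .  .  .  .  .  .  .  . 24 30 48 29 22  6  3  .  .  .  .  .
0.16  .  .  .  .  .  .  .  .  .  .  .  .  .  1 56 18 16 18  5  .  .  .  .  .  .  .
0.15  .  .  .  .  .  .  .  .  .  .  .  .  .  . 24 19  1  3  7  3  .  .  .  .  .  .
0.14  .  .  .  .  .  .  .  .  .  .  .  .  .  . 10  6  .  . 18 10  .  .  .  .  .  .
0.13  .  .  .  .  
[... 3935 characters left out ...]
  .  .  .  .  .  .  .  .  .  .  .  .
0.11  .  .  .  .  .  .  .  .  .  .  .  .  .  .  .  .  .  .  .  .  .  .  .  .  .  .
0.10  .  .  .  .  .  .  .  .  .  .  .  .  .  . 12 99  .  .  .  .  .  .  .  .  .  .
0.09  .  .  .  .  .  .  .  .  .  .  .  .  .  . 12 59  .  .  .  .  .  .  .  .  .  .
0.08  .  .  .  .  .  .  .  1  8  .  .  .  .  .  . 78 49 99 99 17  .  .  .  .  .  .
0.07  .  .  .  .  .  . 48 99 99 99  .  .  .  .  . 64 99 99 88  1  .  .  .  .  .  .
0.06  .  .  .  .  .  . 41 54 27  6 12  .  .  .  . 66 99 24  .  .  .  .  .  .  .  .
0.05  .  .  .  .  .  . 99 99 71 99 99  .  .  .  2 59 99  9  3  .  .  .  .  .  .  .
0.04  .  .  .  .  .  . 60  1  2  .  .  .  .  .  . 57 95  .  4  .  .  .  .  .  .  .
```

>>> move_arm:
  plan: [0,0,0.05,0,0,0,0.3,0,0.001,0.05,0,0,0,0.3,0.02,0.001,0.01,0,0,0,0.3,0.03,0.001,0,0,0,0,0.3,0.014,0.0005,0,0,0,0,0.3,0,0,0,0,0,0,0.3,0,0,0,0,0,0,0.3]

```text
time: 28.35
ee_pos: [0.5721, -0.0408, 0.3084]
tcp_rot: [-0.0, -0.017, 1.0, -0.0]
ft_force: [0.3, -0.5, -0.8]
grip_width: 0.697
finger_force: 0.0
```

```bash
python3 snap.py s10 scene|head -1; python3 snap.py d10 side>/dev/null
python3 - <<'E'
from h import *
np.set_printoptions(precision=4,suppress=True)
hx=np.array([.598,.07])
for n in("s10","d10"):
    im,d,K,T=load(n);P=cloud(K,T,d)
    q=P[(d>0)&(np.hypot(P[...,0]-.571,P[...,2]-.24)<.02)&(abs(P[...,1]+.04)<.03)]
    if len(q): print(n,"ball pts",len(q),q.min(0),q.max(0),q.mean(0))
    b=P[(d>0)&(abs(P[...,1]+.042)<.015)&(P[...,2]>.1)&(P[...,2]<.145)&(P[...,0]>.59)&(P[...,0]<.66)]
    vx,vy,x0,y0=cv2.fitLine(b[:,[0,2]].astype(np.float32),2,0,.01,.01).ravel();print("bar angle",np.arctan2(abs(vy),-vx*np.sign(vy)),len(b))
    # sphere LSQ with r=12mm
    from scipy.optimize import least_squares
    if len(q)>20:
        r=least_squares(lambda c:np.linalg.norm(q-c,axis=1)-.012,[.572,-.04,.24],loss="soft_l1",f_scale=.002);print("sphere",r.x)
    for th in(1.1,1.2,1.3): print(th,hx+[-.168*np.cos(th)+.038*np.sin(th),.168*np.sin(th)+.038*np.cos(th)])
E
```

```text
28.4 [ 0.572  -0.0407  0.3086] [ 0.27   0.151 -0.092 -0.    -1.328 -1.806]
s10 ball pts 161 [ 0.5609 -0.0546  0.2211] [ 0.5823 -0.0333  0.2523] [ 0.5696 -0.0458  0.2417]
bar angle 1.1701214 118
sphere [ 0.5741 -0.0415  0.2384]
1.1 [0.5557 0.237 ]
1.2 [0.5725 0.2404]
1.3 [0.5897 0.242 ]
d10 ball pts 149 [ 0.5593 -0.051   0.2213] [ 0.5823 -0.0288  0.2534] [ 0.5685 -0.0375  0.2432]
bar angle 1.1597185 111
sphere [ 0.5734 -0.041   0.2405]
1.1 [0.5557 0.237 ]
1.2 [0.5725 0.2404]
1.3 [0.5897 0.242 ]
```

>>> move_arm:
  plan: [0.001,0,-0.04,0,0,0,0.3,0,0,-0.03,0,0,0,0.3,0,0,-0.02,0,0,0,0.3,0,0,0,0,0,0,0.3,0,0,0,0,0,0,1,0,0,0,0,0,0,1,0,0,0,0,0,0,1,0,0,0,0,0,0,1]

```text
time: 29.45
ee_pos: [0.5742, -0.0414, 0.2203]
tcp_rot: [0.001, -0.017, 1.0, -0.001]
ft_force: [-2.8, -4.5, 6.0]
grip_width: 0.243
finger_force: 58.5
```

>>> move_arm:
  plan: [-0.0056,-0.0002,-0.0008,0,0,0,1,-0.0056,-0.0002,-0.001,0,0,0,1,-0.0056,-0.0002,-0.0012,0,0,0,1,0,0,0,0,0,0,1]

```text
time: 29.95
ee_pos: [0.5568, -0.0418, 0.2167]
tcp_rot: [0.001, -0.017, 1.0, -0.0]
ft_force: [-1.9, -4.4, 6.2]
grip_width: 0.248
finger_force: 58.7
```

>>> move_arm:
  plan: [-0.0055,-0.0006,-0.0014,0,0,0,1,-0.0055,-0.0002,-0.0016,0,0,0,1,-0.0054,-0.0002,-0.0018,0,0,0,1,-0.0054,-0.0002,-0.002,0,0,0,1,-0.0053,-0.0002,-0.0021,0,0,0,1,-0.0053,-0.0002,-0.0023,0,0,0,1,0,0,0,0,0,0,1]

```text
time: 30.82
ee_pos: [0.5239, -0.0427, 0.2049]
tcp_rot: [0.0, -0.017, 1.0, 0.0]
ft_force: [-2.1, -1.5, 6.2]
grip_width: 0.247
finger_force: 59.6
```

>>> move_arm:
  plan: [-0.0062,-0.0002,-0.0032,0,0,0,1,-0.006,-0.0002,-0.0034,0,0,0,1,-0.0059,-0.0002,-0.0036,0,0,0,1,-0.0057,-0.0002,-0.0038,0,0,0,1,-0.0056,-0.0002,-0.0039,0,0,0,1,-0.0054,-0.0002,-0.0043,0,0,0,1,-0.0052,-0.0002,-0.0045,0,0,0,1,-0.005,-0.0002,-0.0047,0,0,0,1,-0.0049,-0.0002,-0.0049,0,0,0,1,-0.0047,-0.0002,-0.0051,0,0,0,1,0,0,0,0,0,0,1]

```text
time: 32.2
ee_pos: [0.4693, -0.0442, 0.1625]
tcp_rot: [-0.0, -0.017, 1.0, 0.001]
ft_force: [-0.5, 4.0, 0.1]
grip_width: 0.245
finger_force: 66.0
```

>>> move_arm:
  plan: [-0.0041,0,-0.0046,0,0,0,1,-0.0039,0,-0.0048,0,0,0,1,-0.0037,0,-0.005,0,0,0,1,-0.0035,0,-0.0051,0,0,0,1,-0.0032,0,-0.0052,0,0,0,1,-0.003,0,-0.0053,0,0,0,1,-0.0028,0,-0.0054,0,0,0,1,0,0,0,0,0,0,1]

```text
time: 33.2
ee_pos: [0.4432, -0.0449, 0.1265]
tcp_rot: [-0.002, -0.017, 1.0, -0.0]
ft_force: [-5.7, 4.6, 0.9]
grip_width: 0.248
finger_force: 67.0
```

>>> move_arm:
  plan: [-0.0028,0.0003,-0.005,0,0,0,1,-0.0025,0,-0.005,0,0,0,1,-0.0022,0,-0.0051,0,0,0,1,-0.002,0,-0.0051,0,0,0,1,-0.0018,0,-0.0051,0,0,0,1,-0.0016,0,-0.0051,0,0,0,1,0,0,0,0,0,0,1]

```text
time: 34.08
ee_pos: [0.4278, -0.0453, 0.0952]
tcp_rot: [-0.004, -0.016, 1.0, -0.0]
ft_force: [-11.3, 5.5, 3.2]
grip_width: 0.247
finger_force: 63.5
```

>>> move_arm:
  plan: [-0.0022,0.0004,-0.003,0,0,0,1,-0.0012,0,-0.003,0,0,0,1,-0.0008,0,-0.002,0,0,0,1,0,0,0,0,0,0,1]

```text
time: 34.58
ee_pos: [0.4263, -0.0452, 0.0883]
tcp_rot: [-0.002, -0.016, 1.0, -0.001]
ft_force: [-3.9, -2.8, 0.0]
grip_width: 0.247
finger_force: 65.5
```

>>> move_arm:
  plan: [-0.0003,0,-0.0015,0,0,0,1,-0.0002,0,-0.0015,0,0,0,1,0,0,0,0,0,0,1]

```text
time: 34.95
ee_pos: [0.426, -0.0453, 0.0856]
tcp_rot: [-0.002, -0.017, 1.0, -0.001]
ft_force: [-25.9, 1.9, 12.0]
grip_width: 0.246
finger_force: 58.1
```

>>> move_arm:
  plan: [-0.001,0,0,0,0,0,1,-0.001,0,0,0,0,0,1,0,0,0,0,0,0,1]

```text
time: 35.33
ee_pos: [0.424, -0.0452, 0.0854]
tcp_rot: [-0.002, -0.016, 1.0, -0.001]
ft_force: [-2.9, -3.6, 1.3]
grip_width: 0.241
finger_force: 60.6
```

```bash
python3 snap.py s11 scene; python3 snap.py d11 side>/dev/null
python3 - <<'E'
from h import *
for n in("s11","d11"):
    im,d,K,T=load(n);P=cloud(K,T,d)
    M=(d>0)&(P[...,0]>.40)&(P[...,0]<.66)&(abs(P[...,1]+.042)<.018)&(P[...,2]>.03)&(P[...,2]<.14)
    q=P[M]; H,_,_=np.histogram2d(q[:,2],q[:,0],bins=[np.arange(.03,.145,.005),np.arange(.40,.67,.01)])
    print(n)
    for z,r in list(zip(np.arange(.03,.14,.005),H))[::-1]: print("%.3f "%z+" ".join("%2d"%min(k,99) if k else " ." for k in r))
    b=P[(d>0)&(abs(P[...,1]+.042)<.01)&(P[...,2]>.085)&(P[...,2]<.11)&(P[...,0]>.47)&(P[...,0]<.57)][:,[0,2]]
    top=[np.percentile(b[(b[:,0]>x)&(b[:,0]<x+.01),1],90) if ((b[:,0]>x)&(b[:,0]<x+.01)).sum()>3 else 0 for x in np.arange(.47,.57,.01)]
    print(np.round(top,4))
E
```

```text
35.375 [ 0.424  -0.0452  0.0854] [ 0.36   0.109 -0.709 -0.    -0.757 -1.899]

s11
0.135  . 15  3  1  .  .  .  .  .  .  7  3  .  .  .  .  .  .  .  .  .  .  .  .  .  .
0.130  . 15 19  4  .  .  .  .  .  . 19  1  .  .  .  .  .  .  .  .  .  .  .  .  .  .
0.125  . 15  8  .  .  .  .  .  . 10 21  1  .  .  .  .  .  .  .  .  .  .  .  .  .  .
0.120  . 17 12  1  .  .  .  .  . 27 35 20  .  .  .  .  .  .  .  .  .  .  .  .  .  .
0.115  . 13 20  .  .  .  .  . 11 28 11  3  4 10  9  8  3  1  .  .  .  .  .  .  .  .
0.110  . 16 12  .  .  .  .  .  . 10  8  2 15 19 21 17 19 22 25 22 22  2  .  .  .  .
0.105  . 12  9  .  .  .  .  .  .  4 10  2  5  6  4  7  7  5  7  9  4  1  .  .  .  .
0.100  . 16  6  .  .  .  .  .  .  3  8  1  .  2  3  2  2  6  4  4  6  1  .  .  .  .
0.095  . 13  7  1  .  .  .  .  .  .  .  .  .  .  .  .  .  6  .  9  5  .  .  .  .  .
0.090  . 15 12  1  .  .  .  .  .  3  6  2  .  .  .  .  . 10  . 12  7  .  .  .  .  .
0.085  . 11  7  3  .  .  .  .  . 11 25  9  .  .  .  .  .  9  . 15  5  .  .  .  .  .
0.080  .  .  3  2  .  .  .  .  . 15  7  2  .  .  .  .  .  7  . 27 16  .  .  .  .  .
0.075  .  
[... 2125 characters left out ...]
.  .  .  .  .  7 11  5  .  .  .  .  .  .
0.060  .  .  .  .  .  .  .  . 14 29  6  6  8  .  .  .  .  5  8  5  .  .  .  .  .  .
0.055  .  .  .  .  .  .  .  . 36 26  7  6  8  .  .  .  .  8 11  7  1  .  .  .  .  .
0.050  .  .  .  .  .  .  .  . 21  3  .  .  .  .  .  .  .  8  8  7  6  .  .  .  .  .
0.045  .  .  .  .  .  .  .  . 25  5  .  .  .  .  .  .  .  7  8  7  8  .  .  .  .  .
0.040  .  .  .  .  .  .  .  . 21  6  .  .  .  .  .  .  .  8  8 10  8  1  .  .  .  .
0.035  .  .  .  .  .  .  .  . 21  1  .  .  .  .  .  .  .  7 10  7  7  2  .  .  .  .
0.030  .  .  .  .  .  .  .  . 34  3  .  .  1  .  .  .  .  8  8 10  6  2  .  .  .  .
[0.     0.     0.0922 0.0956 0.0927 0.     0.1096 0.1085 0.1094 0.1094]
```

Run:
```python
from h import *
for n in("s11","d11"):
    im,d,K,T=load(n);P=cloud(K,T,d)
    b=P[(d>0)&(abs(P[...,1]+.041)<.018)&(P[...,2]>.10)&(P[...,2]<.125)&(P[...,0]>.525)&(P[...,0]<.6)][:,[0,2]]
    X=np.arange(.525,.6,.0125);t=np.array([np.percentile(b[(b[:,0]>x)&(b[:,0]<x+.0125),1],75) for x in X])
    print(n,np.round(t,4),"slope",np.polyfit(X,t,1)[0], "fit all",np.polyfit(b[:,0],b[:,1],1)[0])
```

```text
s11 [0.1149 0.1151 0.1146 0.1139 0.1136 0.1126] slope -0.037113330677232916 fit all -0.0443921203214558
d11 [0.1173 0.1176 0.1166 0.1162 0.1155 0.1152] slope -0.03910695925353563 fit all -0.044925982108085565
```

>>> move_arm:
  plan: [0,0.0003,-0.001,0,0,0,1,0,0,-0.0005,0,0,0,1,0,0,0,0,0,0,1]

```text
time: 35.8
ee_pos: [0.4235, -0.0452, 0.0839]
tcp_rot: [-0.002, -0.016, 1.0, -0.001]
ft_force: [-5.1, -4.4, 3.6]
grip_width: 0.245
finger_force: 60.7
```

>>> move_arm:
  plan: [-0.0003,0.0002,-0.001,0,0,0,1,-0.0003,0,-0.001,0,0,0,1,-0.0002,0,-0.001,0,0,0,1,0,0,0,0,0,0,1]

```text
time: 36.3
ee_pos: [0.4228, -0.0452, 0.0809]
tcp_rot: [-0.002, -0.016, 1.0, -0.001]
ft_force: [-3.9, -6.8, 3.1]
grip_width: 0.245
finger_force: 60.6
```

>>> move_arm:
  plan: [-0.0003,0.0004,-0.001,0,0,0,1,-0.0002,0,-0.001,0,0,0,1,-0.0002,0,-0.001,0,0,0,1,0,0,0,0,0,0,1]

```text
time: 36.8
ee_pos: [0.4222, -0.0451, 0.0783]
tcp_rot: [-0.002, -0.016, 1.0, -0.001]
ft_force: [-5.5, -9.5, 7.8]
grip_width: 0.243
finger_force: 60.9
```

```bash
cat > slope.py <<'E'
import sys
from h import *
for n in sys.argv[1:]:
    im,d,K,T=load(n);P=cloud(K,T,d)
    b=P[(d>0)&(abs(P[...,1]+.041)<.018)&(P[...,2]>.10)&(P[...,2]<.125)&(P[...,0]>.525)&(P[...,0]<.6)][:,[0,2]]
    X=np.arange(.525,.6,.0125);t=np.array([np.percentile(b[(b[:,0]>x)&(b[:,0]<x+.0125),1],75) for x in X])
    print(n,np.round(t,4),"slope",np.polyfit(X,t,1)[0], "fit all",np.polyfit(b[:,0],b[:,1],1)[0])
E
python3 snap.py s12 scene>/dev/null; python3 snap.py d12 side>/dev/null; python3 slope.py s12 d12
```

```text
s12 [0.1132 0.1129 0.1127 0.1124 0.1128 0.1126] slope -0.008036992869686923 fit all -0.004583868110034924
d12 [0.1156 0.1149 0.1148 0.1155 0.1152 0.115 ] slope -0.003260965927475573 fit all -0.021546287998181615
```

>>> move_arm:
  plan: [-0.0002,-0.0008,-0.0007,0,0,0,1,0,0,-0.0006,0,0,0,1,0,0,0,0,0,0,1,0,0,0,0,0,0,1]

```text
time: 37.4
ee_pos: [0.4224, -0.0453, 0.0781]
tcp_rot: [-0.002, -0.016, 1.0, -0.001]
ft_force: [-13.7, -2.1, 24.1]
grip_width: 0.242
finger_force: 61.8
```

```bash
python3 snap.py s13 scene>/dev/null; python3 snap.py d13 side>/dev/null; python3 slope.py s13 d13
python3 - <<'E'
from h import *
for n in("s13",):
    im,d,K,T=load(n);P=cloud(K,T,d)
    M=(d>0)&(P[...,0]>.45)&(P[...,0]<.55)&(abs(P[...,1]+.042)<.03)&(P[...,2]>.03)&(P[...,2]<.14)
    q=P[M];H,_,_=np.histogram2d(q[:,2],q[:,0],bins=[np.arange(.03,.125,.004),np.arange(.46,.56,.006)])
    for z,r in list(zip(np.arange(.03,.12,.004),H))[::-1]: print("%.3f "%z+" ".join("%2d"%min(k,99) if k else " ." for k in r))
E
```

```text
s13 [0.1125 0.1131 0.1128 0.1123 0.1126 0.1124] slope -0.0058005803343477375 fit all -0.006026988048210111
d13 [0.115  0.1151 0.1144 0.1151 0.1151 0.1151] slope 0.0025895185251794523 fit all -0.007452709116095222
0.118  .  .  .  .  . 17 30 21 12  8  .  .  .  .  .  .
0.114  .  .  .  .  . 12  7  5  3  .  2  .  1  .  1  .
0.110  .  .  .  9 12 13  8  5  2  .  7 15 12 14 13  .
0.106  .  .  .  1  3 10  4  2  3  1  3  3  5  5  5  .
0.102  .  .  .  .  .  4  6  3  3  1  3  3  3  3  3  .
0.098  .  .  .  .  .  1  7  5  1  .  .  .  1  .  1  .
0.094  .  .  .  .  .  .  2  1  1  1  .  .  .  .  .  .
0.090  .  .  .  .  .  .  4  2  .  .  .  .  .  .  .  .
0.086  .  .  .  .  .  2  8  8  8  2  .  .  .  .  .  .
0.082  .  .  .  .  .  3  6  4  3  .  .  .  .  .  .  .
0.078  .  .  .  .  .  3  7  3  3  .  .  .  .  .  .  .
0.074  .  .  .  .  1  9  6  3  2  .  .  .  .  .  .  .
0.070  .  .  .  .  1 11  8  8  7  2  .  .  .  .  .  .
0.066  .  .  .  .  1  8  5  2  2  .  .  .  .  .  .  .
0.062  .  .  .  .  . 11  6  4  2  1  .  .  .  .  .  .
0.058  .  .  .  .  7 19  8  9  4  4  5  .  .  .  .  .
0.054  .  .  .  8 24 19  8 12  8  9  5  6  .  .  .  .
0.050  .  .  .  2  6  4  2  2  2  2  .  .  .  .  .  .
0.046  .  .  .  3 13  7  2  7  1  1  .  .  .  .  .  .
0.042  .  .  .  1 15  7  4  3  4  2  .  .  .  .  .  .
0.038  .  .  .  3 15  4  6  4  2  1  .  .  .  .  .  .
0.034  .  .  .  1 16  6  6  3  2  3  .  .  .  .  .  .
0.030  .  .  .  3 21  7  7  6  3  3  .  .  .  .  .  .
```

>>> move_arm:
  plan: [-0.0005,0,0,0,0,0,1,0,0,0,0,0,0,1,0,0,0,0,0,0,1,0,0,0,0,0,0,1,0,0,0,0,0,0,1,0,0,0,0,0,0,1]

```text
time: 38.25
ee_pos: [0.4224, -0.0452, 0.0781]
tcp_rot: [-0.001, -0.016, 1.0, -0.001]
ft_force: [-10.4, -4.7, 21.9]
grip_width: 0.243
finger_force: 61.6
```

Steady: the arm is on its stop and held with about 22 N downward push. Handing in.

```bash
python3 -c "
from station import manip;print(manip.close_job())"
```

```text
the job is handed in; nothing more can be done
None
```

I handed the job in at about 38 s: the coil is on the jig core with two spacer rings above it, and the clamp arm measures level on its stop, held by the ball knob with about 22 N of downward push; the hand-in returned no verdict.

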